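Put the matching hair clip away in the tilt-out bin

TASK

The bamboo tilt-out bin is kept for one size of hair clip only, shown by the sample clip fixed on the ledge behind it. Take the clip of exactly that length out of the acrylic rack and put it in the open bin, then push the bin fully shut. Leave the other four clips standing in the rack and everything else on the shelf where it is.

Things in the scene. Friction and masses are not known exactly. Their poses are not given: they have to be found in the camera images.
- clip_56: dark brown plastic hair clip, a flat bar 24 mm wide (its y), 10 mm thick (its x) and 56 mm long (its z, from origin to the hinged end). Origin at the centre of its lower end face. It starts standing in a rack pocket, top leaning 0.5 rad from vertical towards the robot side (rack -x).
- clip_65: dark brown plastic hair clip, a flat bar 24 mm wide (its y), 10 mm thick (its x) and 65 mm long (its z, from origin to the hinged end). Origin at the centre of its lower end face. It starts standing in a rack pocket, top leaning 0.5 rad from vertical towards the robot side (rack -x).
- clip_74: dark brown plastic hair clip, a flat bar 24 mm wide (its y), 10 mm thick (its x) and 74 mm long (its z, from origin to the hinged end): the same size as the sample. Origin at the centre of its lower end face. It starts standing in a rack pocket, top leaning 0.5 rad from vertical towards the robot side (rack -x).
- clip_83: dark brown plastic hair clip, a flat bar 24 mm wide (its y), 10 mm thick (its x) and 83 mm long (its z, from origin to the hinged end). Origin at the centre of its lower end face. It starts standing in a rack pocket, top leaning 0.5 rad from vertical towards the robot side (rack -x).
- clip_92: dark brown plastic hair clip, a flat bar 24 mm wide (its y), 10 mm thick (its x) and 92 mm long (its z, from origin to the hinged end). Origin at the centre of its lower end face. It starts standing in a rack pocket, top leaning 0.5 rad from vertical towards the robot side (rack -x).
- clip_74_mid (a point): centre of the 74 mm clip, half-way along it; axes as the clip
- rack: fixed clear acrylic rack, 220 mm along its y, 100 mm deep; origin under its centre, x away from its front. Five pockets 40 mm apart along y (y = -80, -40, 0, 40, 80 mm), each 28 x 12 mm and 34 mm deep; their floors lie at rack x = 20 mm, z = 30 mm, and they lean 0.5 rad: the way out of a pocket is (-0.48, 0, 0.88) in rack axes. Any clip may stand in any pocket.
- tidy: fixed bamboo housing of the tilt-out bin, 180 mm deep (x, front at -x), 194 mm wide (y), 120 mm high; open above the bin, with a 50 mm deep ledge along its rear top. Origin under its centre.
- sample (a point): centre of the sample clip, 74 x 24 x 10 mm, fixed lying flat along y on the rear ledge of the housing: it shows the size kept in the bin
- bin (a joint): tilt of the bamboo bin about the lower edge of its front, rad: 0 = fully shut (upright), grows as its top leans out to the front; starts open at 0.42 to 0.58, stops at 0.6. It stays where it is left; about 3 N at the top edge moves it.
- bin_hinge (a point): centre of the hinge axis (along its y): the lower outer edge of the bin front, 90 mm in front of the housing origin, 8 mm up; its axes are those of the housing
- bin_floor (a point): centre of the bin's inner floor, moving and tilting with the bin (z points up out of the bin, x to its back). Inside the bin is 99 mm deep (x), 160 mm wide (y); the front is 124 mm high above this floor and 10 mm thick, sides 74 mm and back 59 mm high and 6 mm thick.
- bin_front_top (a point): middle of the top edge of the outer face of the bin's front (200 mm wide), 130 mm from the hinge; push here or a little below to shut the bin; axes as bin_floor
- dish: mint-green ceramic dish, 90 mm across, 28 mm high; origin under its centre. Leave it alone.
- ring_box: glass and brass ring box, 62 x 62 x 44 mm; origin under its centre. Leave it alone.
- lint_brush: steel lint brush lying down, 210 mm long, 45 mm wide, about 21 mm high; head towards its +x; origin at the head-handle joint on the surface. Leave it alone.
- perfume: amber glass bottle, 48 mm across, 85 mm tall; origin under its centre. Leave it alone.
- cream_jar: white jar with wooden cap, 66 mm across, 50 mm tall; origin under its centre. Leave it alone.
- comb: wooden comb lying flat, 170 mm long along its y, 8 mm thick; origin under its spine. Leave it alone.
- watch_puck: dark wooden watch stand, 60 mm across, 49 mm tall; origin under its centre. Leave it alone.

How it is judged:
By the outcome, as a careful person would: the job done as asked, in the order asked, and still so for the second after the job is handed in, with the robot touching nothing.
It also fails if it takes over 51 s, if anything falls off the work surface, if the arm or the gripper's body presses on something with over 40 N, if the wrist force passes 120 N, or if a joint passes its speed limit or range.

ROBOT

A 7-joint arm with a two-finger parallel gripper is mounted at the origin on the work surface. World frame = base frame: x ahead of the robot, y to its left, z up, the work surface at z = 0. Lengths are in mm, angles in rad, forces in N, time in s.
With the tool pointing down it reaches from about 400 to 750 mm from the base axis. Payload 19.5 kg.
Tool frame: the origin (TCP) lies midway between the tips of the shut fingers; the grasp point (between the pads) lies 19 mm behind it; z points along the fingers, y is the line along which they close (so a half turn about z gives the same grasp; the last joint's range is limited). The gripper opens to 85 mm and grips with 20 to 120 N. Pads are 22 mm wide; open, the fingers measure 114 mm over their backs; the gripper's body (76 mm by 85 mm) begins 54 mm behind the grasp point. The pads swing forward as they close: fully open they stand 13 mm farther back than shut.
Start: joints at [1.211, 0.707, -0.028, 1.485, 0.022, 0.951, -0.075], TCP at [179.667, -546.182, 231.268] pointing down, gripper open.
Joint ranges: [-2.71, 2.71], [-0.32, 2.16], [-1.57, 1.52], [0, 2.45], [-1.46, 4.6], [0, 2.02], [-2.83, 2.83]. Speed limits (rad/s): [1.89, 1.89, 2.57, 2.57, 3.01, 3.01, 3.01].

INTERFACE

Orientations are given as a 3x3 rotation matrix whose columns are the frame's x, y, z axes.
In Python, from bench import get_state, read_camera, close_job gives the robot as it stands.
- The arm moves only by the tool carry_out, never from a script. Its argument "deltas" is a list of rows, each an object of numbers: "gripper": the closure, from 0 (fully open) to 1 (shut); "x", "y", "z": the shift along the tool's x, y, z each as a share of 20 mm, from -1 to 1; "wx", "wy", "wz": the turn, a rotation vector about the tool's x, y, z each as a share of 0.12 rad, from -1 to 1. In form: [{"gripper": .., "x": .., "y": .., "z": .., "wx": .., "wy": .., "wz": ..}, ...]. A call has 1 to 8 rows; each row shifts and turns the commanded pose from where the row before left it, along the tool's axes as they then stand; what a row does not reach is not made up. A row lasts 1/10 s, in which the tool goes at most 50 mm and 8.59 degrees, less where a joint would pass 70% of its speed; a pose out of reach is approached as far as the arm can. A call with a number of a shift or a turn outside -1 to 1 is refused whole. A call with a gripper value outside its range is refused whole. The fingers move at their own pace and stop on an object; "newtons" is the grip in N (left out, the last holds). Time passes only in rows, so rows that do not move let the fingers close. It gives the time, the measured TCP pose, the force, the opening and the grip force at its end, in the units of the state.
- get_state(): the state, without advancing time (a new reading comes with each control period).
- read_camera(name): name is "side" or "top"; returns a dict with "img" (384x512x3 uint8, red, green, blue), "fx", "fy", "cx", "cy" (pixels), "T" (4x4, takes a point from camera to world coordinates). Camera axes: x right, y up, looking along -z (the intrinsics and any distortion apply to the point x, -y, -z); pixel columns grow to the right and rows downward; lengths in mm; the calibration is good to about 2 mm. A picture is of the moment at which its call begins. There is no depth.
- close_job(): hands the job in; it is judged then, once.
The state is a dict: "time": time; "joints": joint angles; "qvel": joint speeds; "joint_torque": joint torques, N m; "tcp_pos": TCP position; "tcp_rot": TCP orientation; "wrist_force": force on the tool from outside, world axes, zero at the start; "wrist_torque": the same for the moment, N m; "grip_width": finger opening in mm; "gripper_force": force on a finger pad.
Only numpy, scipy, OpenCV 4.12 (cv2) and the standard library are available. Lean on these libraries where they do the work, as an engineer would, in place of code of your own. Each camera call takes 0.05 s, during which the arm holds its last target. There are 200 camera calls.

## Working session

There is one attempt and no reset: what is moved stays moved. The work goes in short steps, Python scripts to look and compute and a tool call to move; the robot and the scene stay as the last step left them, time stands still between calls to the robot, and variables do not carry over. Pictures are saved under pics/ and viewed, at most 13 in all, crops included, and the job is handed in when it is done.

Besides the shell and the picture viewer there is one more tool, called after "Emit:" as a command line: name --argument value ..., lists and objects as JSON in quotes. carry_out: Moves the arm, as the interface text tells. Shift numbers are shares of 20 mm and turn numbers shares of 0.12 rad, none past 1 either way. Its arguments: {"type":"object","properties":{"deltas":{"type":"array"},"newtons":{"type":"number"}},"required":["deltas"]}

```bash
mkdir -p pics; ls; python3 - <<'E'
from bench import *
import cv2,pickle
s=get_state();print(s)
for n in("side","top"):
    c=read_camera(n);cv2.imwrite(f"pics/{n}0.png",c["img"][:,:,::-1]);pickle.dump(c,open(f"{n}0.pkl","wb"))
    print({k:v for k,v in c.items() if k!="img"})
E
```

```text
pics
{'time': 0.0, 'joints': array([ 1.21125725,  0.70710894, -0.02760886,  1.48501102,  0.02197722,
        0.95091322, -0.07552182]), 'qvel': array([ 0.0001585 , -0.00171062, -0.00109142,  0.00067106,  0.0002112 ,
        0.00023235, -0.0002463 ]), 'joint_torque': array([-6.95674771e-05, -8.83199859e+01,  1.23469848e+00, -2.36163622e+01,
        1.68599503e-02,  6.48911839e-03, -2.36334284e-05]), 'tcp_pos': array([ 179.60933042, -545.9371731 ,  230.82129393]), 'tcp_rot': array([[ 9.49925743e-01,  3.12475500e-01, -3.79303242e-04],
       [ 3.12475729e-01, -9.49925137e-01,  1.07382179e-03],
       [-2.47666830e-05, -1.13857402e-03, -9.99999352e-01]]), 'wrist_force': array([ 0.26291475, -0.00328728,  0.32088175]), 'wrist_torque': array([0.01352415, 0.02885457, 0.02472674]), 'gripper_force': 0.0, 'grip_width': 85.32087487012984}
{'fx': 392.3549108936855, 'fy': 392.3549108936855, 'cx': 253.73993071881497, 'cy': 193.1937249186566, 'T': array([[-9.97405489e-01,  4.34903330e-02, -5.73661966e-02,
         4.69690728e+02],
       [-7.08843046e-02, -7.32338852e-01,  6.77240889e-01,
         7.61861453e+02],
       [-1.25580627e-02,  6.79550143e-01,  7.33521573e-01,
         1.00313201e+03],
       [ 0.00000000e+00,  0.00000000e+00,  0.00000000e+00,
         1.00000000e+00]])}
{'fx': 430.4609968459627, 'fy': 430.4609968459627, 'cx': 259.70372796463636, 'cy': 186.73766163641085, 'T': array([[-1.06558193e-02,  9.86575810e-01, -1.62955899e-01,
         3.11850521e+02],
       [-9.99943222e-01, -1.05263442e-02,  1.65798041e-03,
        -5.71147960e+01],
       [-7.96065280e-05,  1.62964314e-01,  9.86631961e-01,
         1.50393230e+03],
       [ 0.00000000e+00,  0.00000000e+00,  0.00000000e+00,
         1.00000000e+00]])}
```

View pics/side0.png

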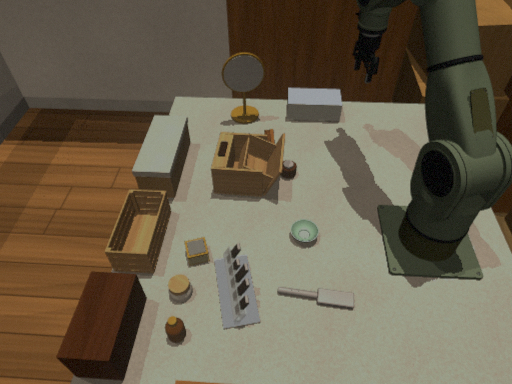

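View pics/top0.png

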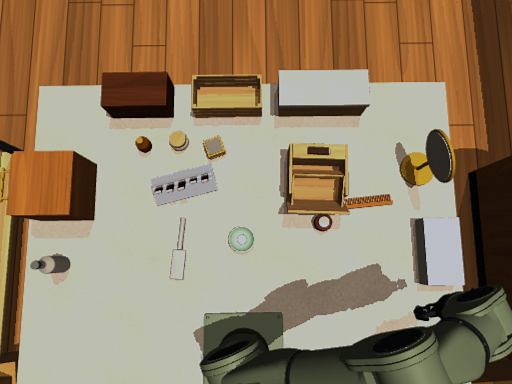

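The side view shows the rack around (236,290) with five dark clips, and the bin around (250,165). In the top view the rack is around (184,184) and the bin around (318,180). I'll crop and enlarge both.

```bash
cat > h.py <<'E'
import numpy as np,cv2,pickle
from bench import *
def ray(c,u,v):
    T=c["T"];d=np.array([(u-c["cx"])/c["fx"],-(v-c["cy"])/c["fy"],-1.]);return T[:3,3],T[:3,:3]@d
def onz(c,u,v,z):
    o,d=ray(c,u,v);return o+d*(z-o[2])/d[2]
def tri(c1,p1,c2,p2):
    o1,d1=ray(c1,*p1);o2,d2=ray(c2,*p2)
    k=np.linalg.lstsq(np.c_[d1,-d2],o2-o1,rcond=None)[0];a=o1+k[0]*d1;b=o2+k[1]*d2
    return (a+b)/2,np.linalg.norm(a-b)
def proj(c,p):
    q=c["T"][:3,:3].T@(np.asarray(p,float)-c["T"][:3,3]);return np.array([c["cx"]+c["fx"]*q[0]/-q[2],c["cy"]+c["fy"]*q[1]/q[2]])
S=lambda n="side0":pickle.load(open(n+".pkl","rb"))
E
python3 - <<'E'
from h import *
s=S()["img"][:,:,::-1];t=S("top0")["img"][:,:,::-1]
def cr(im,x,y,w,h,k):return cv2.resize(im[y:y+h,x:x+w],None,fx=k,fy=k,interpolation=cv2.INTER_CUBIC)
a=cr(s,205,235,65,100,6);b=cr(t,145,155,80,60,5)
o=np.zeros((600,790,3),np.uint8);o[:600,:390]=a;o[:300,390:790]=b
cv2.imwrite("pics/rack.png",o)
a=cr(s,200,120,100,85,4);b=cr(t,280,135,75,85,5)
o=np.zeros((430,790,3),np.uint8);o[:340,:400]=a;o[:425,410:785]=b
cv2.imwrite("pics/bin.png",o)
E
```

```text
(no output)
```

View pics/rack.png

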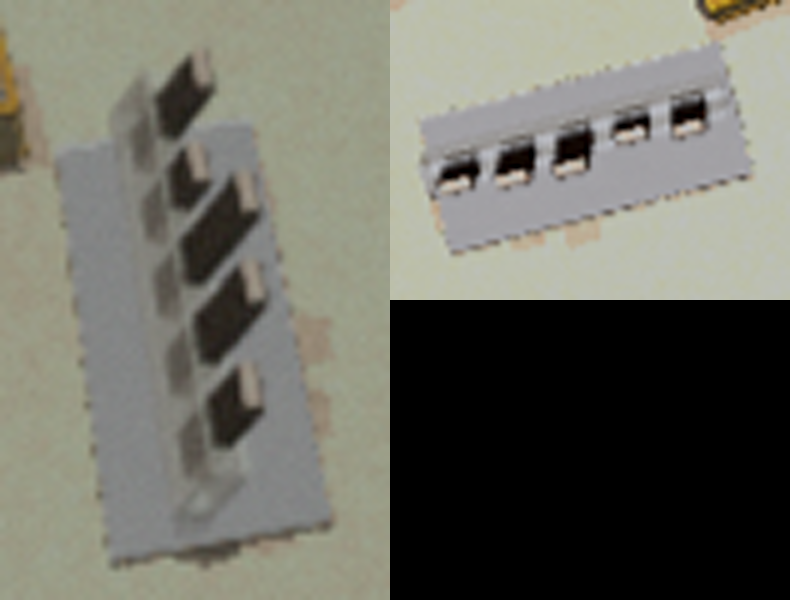

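View pics/bin.png

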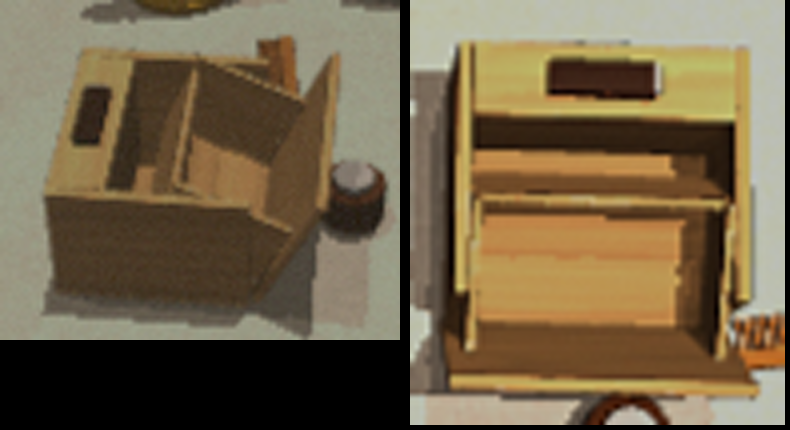

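The rack crop shows five clips with pale top ends. In the top crop they are at (457,184), (514,178), (572,167), (632,133) and (688,127). In the side crop, bottom to top, they are at (249,390), (253,283), (247,195), (195,165) and (202,70). The bin crop shows the bin open, with its front edge at (450..755,385).

```bash
python3 - <<'E'
from h import *
np.set_printoptions(precision=1,suppress=True)
s=S();t=S("top0")
sp=lambda p:((p[0]+.5)/6+205-.5,(p[1]+.5)/6+235-.5)
tp=lambda p:((p[0]-390+.5)/5+145-.5,(p[1]+.5)/5+155-.5)
bt=[(421,121),(719,43),(751,178),(452,253)];bs=[(112,563),(56,153),(255,122),(331,522)]
# match: top-left-back(+y,+x) ; top-right-back(-y,+x); right-front(-y,-x); left-front
B=[]
for a,b in zip(bt,bs):
    p,e=tri(t,tp(a),s,sp(b));B.append(p);print("base",p,e)
B=np.array(B)
yax=((B[0]-B[1])+(B[3]-B[2]));yax[2]=0;xax=((B[0]-B[3])+(B[1]-B[2]));xax[2]=0
print(np.linalg.norm(yax)/2,np.linalg.norm(xax)/2, yax@xax/np.linalg.norm(yax)/np.linalg.norm(xax))
yax/=np.linalg.norm(yax);xax=np.array([yax[1],-yax[0],0]);o=B.mean(0);o[2]=0;print("o",o,"yaw",np.arctan2(xax[1],xax[0]))
R=np.c_[xax,yax,[0,0,1]]
ct=[(457,184),(514,178),(572,167),(632,133),(688,127)];cs=[(249,390),(253,283),(247,195),(195,165),(202,70)]
ax=np.array([-.479,0,.878])
for a,b in zip(ct,cs):
    p,e=tri(t,tp(a),s,sp(b));l=R.T@(p-o);print("clip",p,e,"local",l,"len",(l-[20,0,30])@ax, "perp",(l-[20,0,30])@[.878,0,.479])
# bin
sb=lambda p:((p[0]+.5)/4+200-.5,(p[1]+.5)/4+120-.5)
tb=lambda p:((p[0]-410+.5)/5+280-.5,(p[1]+.5)/5+135-.5)
for n,a,b in [("rearR top",(459,43),(47,193)),("rearL... ",(748,45),(85,48)),("ledge front l",(474,118),(106,190)),("ledge front r",(735,120),(136,60)),("front edge r",(755,388),(337,56)),("front edge l",(451,382),(322,208)),
  ("sample a",(548,74),(94,143)),("sample b",(660,79),(98,88))]:
    p,e=tri(t,tb(a),s,sb(b));print(n,p,e)
E
```

```text
base [593.5 326.8  -0. ] 1.1314864476212472
base [648.3 115.8  -2. ] 1.0369498631703626
base [549.9  92.2  -0.2] 0.7408264075916143
base [498.6 302.    0.7] 0.6842742377640434
216.97223594587555 99.71282977536964 -0.0014218900428100386
o [572.6 209.2   0. ] yaw 0.24706529341702355
clip [535.1 281.2  79.1] 0.19846080652707246 local [-18.7  79.   79.1] len 61.67121216692367 perp -10.482583678654123
clip [536.2 239.5  96.2] 0.5684336299105452 local [-27.8  38.3  96.2] len 81.00142792026394 perp -10.300486249383535
clip [542.  200.  103.4] 0.5597677728760313 local [-31.9  -1.5 103.4] len 89.26117421049743 perp -10.4289538788973
clip [570.  165.7  71.8] 0.5386938755195828 local [-13.1 -41.6  71.8] len 52.5442731692429 perp -9.058715509384385
clip [570.1 125.4  90.7] 0.16878026454185904 local [-22.9 -80.6  90.7] len 73.83512750218277 perp -8.572477416752749
rearR top [ 685.7 -159.5  118.5] 0.5512611842260111
rearL...  [ 680.7 -351.2  117.7] 3.976048860160847
ledge front l [ 636.9 -168.6  115.5] 2.4572095039119666
ledge front r [ 632.3 -341.3  113.5] 1.1535071188862425
front edge r [ 452.9 -344.6  123.4] 1.6709081233560685
front edge l [ 460.1 -149.1  123.9] 0.8202054463483323
sample a [ 657.9 -216.9  125. ] 9.16553712236667
sample b [ 659.4 -291.5  121. ] 0.027000248742678017
```

```bash
python3 - <<'E'
from h import *
s=S();t=S("top0")
yaw=.247;R=np.c_[[np.cos(yaw),np.sin(yaw),0],[-np.sin(yaw),np.cos(yaw),0],[0,0,1]];o=np.array([572.6,209.2,0])
ax=np.array([-.479,0,.878]);n=np.array([.878,0,.479]);y=np.array([0,1,0])
out=np.zeros((600,790,3),np.uint8)
for c,x0,y0,w,h,k,X in((s,205,235,65,100,6,0),(t,145,155,80,60,5,390)):
    im=cv2.resize(c["img"][y0:y0+h,x0:x0+w,::-1],None,fx=k,fy=k,interpolation=cv2.INTER_CUBIC)
    P=lambda l:tuple(int(round(v)) for v in (proj(c,o+R@l)-[x0,y0]+.5)*k)
    for py,L in zip((80,40,0,-40,-80),(65,83,92,56,74)):
        for off,col in((0,(0,0,255)),(-9,(0,255,0))):
            e=np.array([20,py,30])+ax*L+n*off
            q=np.array([P(e+12*a*y+5*b*n) for a,b in((1,1),(1,-1),(-1,-1),(-1,1))])
            cv2.polylines(im,[q],True,col,1)
    out[:h*k,X:X+w*k]=im
cv2.imwrite("pics/ov.png",out)
E
```

```text
(no output)
```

View pics/ov.png

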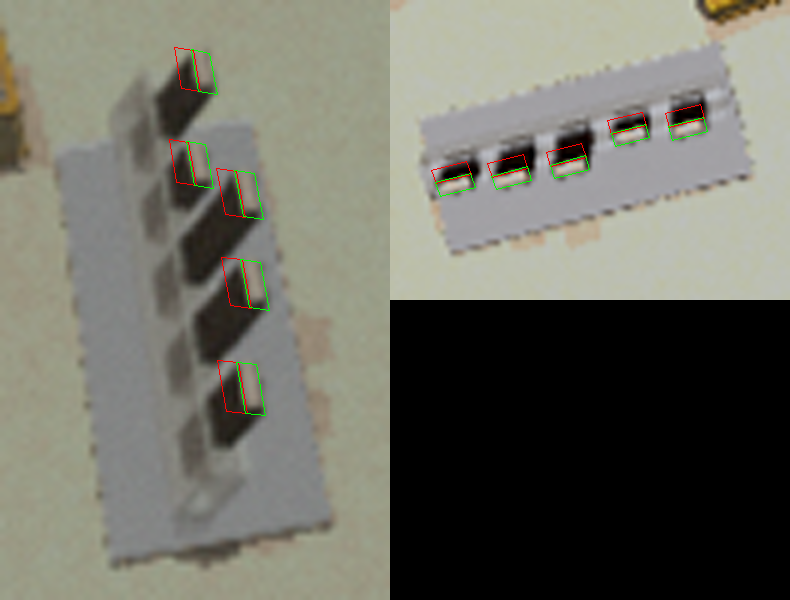

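The green outlines match the pale end faces, so the target is the clip in pocket y = -80. Its top end is at about (570,125,91), and the measured length of 73.8 agrees with 74. Next is a waypoint planner.

```bash
cat >> h.py <<'E'
from scipy.spatial.transform import Rotation as Ro, Slerp
def frame(yaw,lean):
    # tool x = local y, tool y = n, tool z = -axis ; axis leans towards local -x by lean
    M=Ro.from_euler("z",yaw).as_matrix();s,c=np.sin(lean),np.cos(lean)
    return M@np.c_[[0,1,0],[c,0,s],[s,0,-c]]
def plan(p1,R1,n,p0=None,R0=None,chunk=8):
    st=get_state();p=st["tcp_pos"] if p0 is None else np.array(p0);R=st["tcp_rot"] if R0 is None else R0
    u,_,v=np.linalg.svd(R);R=u@v
    sl=Slerp([0,1],Ro.from_matrix([R,R1]));a=p.copy()
    for i in range(n):
        f=(i+1)/n;pt=a+(np.array(p1)-a)*f;Rt=sl(f).as_matrix()
        d=np.round(R.T@(pt-p)/20,2);w=np.round(Ro.from_matrix(R.T@Rt).as_rotvec()/.12,2)
        p=p+R@d*20;R=R@Ro.from_rotvec(w*.12).as_matrix()
        print(i,*[f'"{k}":{x:g}' for k,x in zip(("x","y","z","wx","wy","wz"),[*d,*w]) if x],"!" if max(abs(np.r_[d,w]))>1 else "",sep=", ")
    return p,R
def show():
    s=get_state();np.set_printoptions(precision=3,suppress=True)
    print(s["time"],s["joints"],s["tcp_pos"],s["grip_width"],s["gripper_force"],s["wrist_force"]);print(s["tcp_rot"])
end=np.array([570.1,125.4,90.7]);RF=frame(.247,.5);ax=-RF[:,2]
E
python3 - <<'E'
from h import *
p,R=plan(end+ax*75+np.array([0,0,25]),RF,36)
print(p,R)
E
```

```text
0, "x":0.76, "y":-0.72, "z":0.07, "wx":-0.09, "wy":0.09, "wz":-0.34, 
1, "x":0.78, "y":-0.69, "z":0.07, "wx":-0.1, "wy":0.08, "wz":-0.34, 
2, "x":0.81, "y":-0.66, "z":0.07, "wx":-0.09, "wy":0.09, "wz":-0.34, 
3, "x":0.84, "y":-0.62, "z":0.07, "wx":-0.09, "wy":0.09, "wz":-0.34, 
4, "x":0.86, "y":-0.59, "z":0.07, "wx":-0.1, "wy":0.08, "wz":-0.34, 
5, "x":0.88, "y":-0.56, "z":0.08, "wx":-0.09, "wy":0.09, "wz":-0.34, 
6, "x":0.91, "y":-0.52, "z":0.08, "wx":-0.09, "wy":0.09, "wz":-0.34, 
7, "x":0.92, "y":-0.48, "z":0.08, "wx":-0.1, "wy":0.08, "wz":-0.34, 
8, "x":0.95, "y":-0.45, "z":0.09, "wx":-0.09, "wy":0.09, "wz":-0.33, 
9, "x":0.95, "y":-0.41, "z":0.09, "wx":-0.09, "wy":0.09, "wz":-0.34, 
10, "x":0.98, "y":-0.37, "z":0.1, "wx":-0.09, "wy":0.08, "wz":-0.34, 
11, "x":0.98, "y":-0.33, "z":0.11, "wx":-0.1, "wy":0.09, "wz":-0.34, 
12, "x":1, "y":-0.3, "z":0.11, "wx":-0.09, "wy":0.08, "wz":-0.34, 
13, "x":1.01, "y":-0.25, "z":0.12, "wx":-0.09, "wy":0.09, "wz":-0.34, !
14, "x":1.02, "y":-0.21, "z":0.12, "wx":-0.1, "wy":0.09, "wz":-0.34, !
15, "x":1.02, "y":-0.18, "z":0.14, "wx":-0.09, "wy":0
[... 913 characters left out ...]
y":0.09, "wz":-0.34, 
29, "x":0.93, "y":0.37, "z":0.3, "wx":-0.1, "wy":0.08, "wz":-0.34, 
30, "x":0.92, "y":0.4, "z":0.31, "wx":-0.09, "wy":0.09, "wz":-0.34, 
31, "x":0.89, "y":0.43, "z":0.33, "wx":-0.09, "wy":0.09, "wz":-0.34, 
32, "x":0.88, "y":0.47, "z":0.34, "wx":-0.1, "wy":0.08, "wz":-0.34, 
33, "x":0.85, "y":0.5, "z":0.35, "wx":-0.09, "wy":0.09, "wz":-0.34, 
34, "x":0.82, "y":0.53, "z":0.37, "wx":-0.09, "wy":0.09, "wz":-0.34, 
35, "x":0.8, "y":0.55, "z":0.38, "wx":-0.09, "wy":0.08, "wz":-0.34, 
[535.1395872  116.57792539 181.49788814] [[-2.44316542e-01  8.51210078e-01  4.64489861e-01]
 [ 9.69695420e-01  2.14695679e-01  1.16604281e-01]
 [-4.69227309e-04  4.78902046e-01 -8.77868219e-01]]
```

Emit:
carry_out --deltas '[{"gripper": 0.5, "x": 0.75, "y": -0.7, "wz": -0.35}, {"gripper": 0.5, "x": 0.8, "y": -0.7, "wz": -0.35}, {"gripper": 0.5, "x": 0.8, "y": -0.65, "wz": -0.35}, {"gripper": 0.5, "x": 0.85, "y": -0.6, "wz": -0.35}, {"gripper": 0.5, "x": 0.85, "y": -0.6, "wz": -0.35}, {"gripper": 0.5, "x": 0.9, "y": -0.55, "wz": -0.35}, {"gripper": 0.5, "x": 0.9, "y": -0.5, "wz": -0.35}, {"gripper": 0.5, "x": 0.9, "y": -0.5, "wz": -0.35}]'

```text
$.deltas[0]: bad value
```

```bash
python3 -c "
from h import *
show()"
```

```text
0.1 [ 1.211  0.707 -0.028  1.485  0.022  0.951 -0.076] [ 179.608 -545.988  230.895] 85.34394757425976 0.0 [0.566 0.063 0.731]
[[ 0.95   0.312 -0.   ]
 [ 0.312 -0.95   0.001]
 [-0.    -0.001 -1.   ]]
```

Emit:
carry_out --deltas '[{"gripper": 0.5, "x": 0.75, "y": -0.7, "z": 0, "wx": 0, "wy": 0, "wz": -0.35}, {"gripper": 0.5, "x": 0.8, "y": -0.7, "z": 0, "wx": 0, "wy": 0, "wz": -0.35}, {"gripper": 0.5, "x": 0.8, "y": -0.65, "z": 0, "wx": 0, "wy": 0, "wz": -0.35}, {"gripper": 0.5, "x": 0.85, "y": -0.6, "z": 0, "wx": 0, "wy": 0, "wz": -0.35}, {"gripper": 0.5, "x": 0.85, "y": -0.6, "z": 0, "wx": 0, "wy": 0, "wz": -0.35}, {"gripper": 0.5, "x": 0.9, "y": -0.55, "z": 0, "wx": 0, "wy": 0, "wz": -0.35}, {"gripper": 0.5, "x": 0.9, "y": -0.5, "z": 0, "wx": 0, "wy": 0, "wz": -0.35}, {"gripper": 0.5, "x": 0.9, "y": -0.5, "z": 0, "wx": 0, "wy": 0, "wz": -0.35}]'

```text
time: 0.9
tcp_pos: [258.0, -398.5, 231.2]
tcp_rot: [[0.793, 0.61, -0.0], [0.61, -0.793, 0.0], [0.0, -0.0, -1.0]]
wrist_force: [0.2, -0.5, 0.5]
grip_width: 43.0
gripper_force: 0.0
```

```bash
python3 -c "
from h import *
show()"
```

```text
0.9 [ 0.995  0.562 -0.112  1.835  0.087  0.75  -0.079] [ 257.952 -398.499  231.161] 42.956399024860914 0.0 [ 0.234 -0.469  0.477]
[[ 0.793  0.61  -0.   ]
 [ 0.61  -0.793  0.   ]
 [ 0.    -0.    -1.   ]]
```

Emit:
carry_out --deltas '[{"gripper": 0.5, "x": 0.95, "y": -0.45, "z": 0, "wx": 0, "wy": 0, "wz": -0.35}, {"gripper": 0.5, "x": 0.95, "y": -0.4, "z": 0, "wx": 0, "wy": 0, "wz": -0.35}, {"gripper": 0.5, "x": 1, "y": -0.4, "z": 0, "wx": 0, "wy": 0, "wz": -0.35}, {"gripper": 0.5, "x": 1, "y": -0.35, "z": 0, "wx": 0, "wy": 0, "wz": -0.35}, {"gripper": 0.5, "x": 1, "y": -0.3, "z": 0, "wx": 0, "wy": 0, "wz": -0.35}, {"gripper": 0.5, "x": 1, "y": -0.25, "z": 0, "wx": 0, "wy": 0, "wz": -0.35}, {"gripper": 0.5, "x": 1, "y": -0.2, "z": 0, "wx": 0, "wy": 0, "wz": -0.35}, {"gripper": 0.5, "x": 1, "y": -0.2, "z": 0, "wx": 0, "wy": 0, "wz": -0.35}]'

```text
time: 1.7
tcp_pos: [331.7, -249.1, 231.2]
tcp_rot: [[0.547, 0.837, -0.0], [0.837, -0.547, 0.0], [0.0, -0.0, -1.0]]
wrist_force: [0.8, -0.1, 1.1]
grip_width: 42.4
gripper_force: 0.0
```

```bash
python3 -c "
from h import *
show()
plan(end+ax*75+np.array([0,0,25]),RF,22)"
```

```text
1.7 [ 0.686  0.486 -0.188  2.022  0.145  0.647 -0.177] [ 331.716 -249.132  231.201] 42.425469460922336 0.0 [ 0.816 -0.142  1.072]
[[ 0.547  0.837 -0.   ]
 [ 0.837 -0.547  0.   ]
 [ 0.    -0.    -1.   ]]
0, "x":0.95, "y":-0.07, "z":0.11, "wx":-0.18, "wy":0.08, "wz":-0.31, 
1, "x":0.95, "y":-0.03, "z":0.12, "wx":-0.18, "wy":0.08, "wz":-0.3, 
2, "x":0.95, "y":-0.01, "z":0.13, "wx":-0.18, "wy":0.07, "wz":-0.31, 
3, "x":0.94, "y":0.03, "z":0.14, "wx":-0.17, "wy":0.08, "wz":-0.31, 
4, "x":0.95, "y":0.06, "z":0.15, "wx":-0.18, "wy":0.08, "wz":-0.3, 
5, "x":0.94, "y":0.09, "z":0.16, "wx":-0.18, "wy":0.08, "wz":-0.31, 
6, "x":0.93, "y":0.13, "z":0.17, "wx":-0.18, "wy":0.08, "wz":-0.3, 
7, "x":0.93, "y":0.15, "z":0.18, "wx":-0.18, "wy":0.08, "wz":-0.31, 
8, "x":0.92, "y":0.18, "z":0.19, "wx":-0.18, "wy":0.07, "wz":-0.31, 
9, "x":0.91, "y":0.22, "z":0.21, "wx":-0.18, "wy":0.08, "wz":-0.3, 
10, "x":0.9, "y":0.24, "z":0.22, "wx":-0.17, "wy":0.08, "wz":-0.31, 
11, "x":0.89, "y":0.27, "z":0.23, "wx":-0.18, "wy":0.08, "wz":-0.31, 
12, "x":0.88, "y":0.29, "z":0.25, "wx":-0.18, "wy":0.08, "wz":-0.3, 
13, "x":0.86, "y":0.33, "z":0.27, "wx":-0.18, "wy":0.07, "wz":-0.31, 
14, "x":0.85, "y":0.35, "z":0.27, "wx":-0.18, "wy":0.08, "wz":-0.3, 
15, "x":0.83, "y":0.37, "z":0.3, "wx":-0.18, "wy":0.08, "wz":-0.31, 
16, "x":0.82, "y":0.4, "z":0.31, "wx":-0.17, "wy":0.08, "wz":-0.31, 
17, "x":0.79, "y":0.42, "z":0.32, "wx":-0.18, "wy":0.08, "wz":-0.3, 
18, "x":0.78, "y":0.44, "z":0.35, "wx":-0.18, "wy":0.07, "wz":-0.31, 
19, "x":0.76, "y":0.46, "z":0.36, "wx":-0.18, "wy":0.08, "wz":-0.31, 
20, "x":0.74, "y":0.48, "z":0.37, "wx":-0.18, "wy":0.08, "wz":-0.3, 
21, "x":0.71, "y":0.5, "z":0.4, "wx":-0.18, "wy":0.08, "wz":-0.31,
```

Emit:
carry_out --deltas '[{"gripper": 0.5, "x": 0.95, "y": -0.05, "z": 0.1, "wx": -0.18, "wy": 0.08, "wz": -0.3}, {"gripper": 0.5, "x": 0.95, "y": -0.03, "z": 0.1, "wx": -0.18, "wy": 0.08, "wz": -0.3}, {"gripper": 0.5, "x": 0.95, "y": 0, "z": 0.1, "wx": -0.18, "wy": 0.08, "wz": -0.3}, {"gripper": 0.5, "x": 0.95, "y": 0.03, "z": 0.15, "wx": -0.18, "wy": 0.08, "wz": -0.3}, {"gripper": 0.5, "x": 0.95, "y": 0.05, "z": 0.15, "wx": -0.18, "wy": 0.08, "wz": -0.3}, {"gripper": 0.5, "x": 0.95, "y": 0.1, "z": 0.15, "wx": -0.18, "wy": 0.08, "wz": -0.3}, {"gripper": 0.5, "x": 0.95, "y": 0.13, "z": 0.15, "wx": -0.18, "wy": 0.08, "wz": -0.3}, {"gripper": 0.5, "x": 0.95, "y": 0.15, "z": 0.2, "wx": -0.18, "wy": 0.08, "wz": -0.3}]'

```text
time: 2.5
tcp_pos: [407.2, -115.8, 214.5]
tcp_rot: [[0.282, 0.941, 0.188], [0.958, -0.287, -0.003], [0.051, 0.181, -0.982]]
wrist_force: [0.5, 0.8, -0.1]
grip_width: 42.7
gripper_force: 0.0
```

Emit:
carry_out --deltas '[{"gripper": 0.5, "x": 0.9, "y": 0.2, "z": 0.2, "wx": -0.18, "wy": 0.08, "wz": -0.3}, {"gripper": 0.5, "x": 0.9, "y": 0.2, "z": 0.2, "wx": -0.18, "wy": 0.08, "wz": -0.3}, {"gripper": 0.5, "x": 0.9, "y": 0.25, "z": 0.2, "wx": -0.18, "wy": 0.08, "wz": -0.3}, {"gripper": 0.5, "x": 0.9, "y": 0.25, "z": 0.25, "wx": -0.18, "wy": 0.08, "wz": -0.3}, {"gripper": 0.5, "x": 0.9, "y": 0.3, "z": 0.25, "wx": -0.18, "wy": 0.08, "wz": -0.3}, {"gripper": 0.5, "x": 0.85, "y": 0.3, "z": 0.25, "wx": -0.18, "wy": 0.08, "wz": -0.3}, {"gripper": 0.5, "x": 0.8, "y": 0.35, "z": 0.25, "wx": -0.18, "wy": 0.08, "wz": -0.3}, {"gripper": 0.5, "x": 0.8, "y": 0.35, "z": 0.25, "wx": -0.18, "wy": 0.08, "wz": -0.3}]'

```text
time: 3.3
tcp_pos: [482.5, 14.7, 201.1]
tcp_rot: [[-0.012, 0.934, 0.356], [0.999, -0.005, 0.047], [0.046, 0.357, -0.933]]
wrist_force: [2.4, -0.2, 0.3]
grip_width: 42.7
gripper_force: 0.0
```

```bash
python3 -c "
from h import *
show()
plan(end+ax*55,RF,8)"
```

```text
3.3 [-0.069  0.538 -0.029  2.237  0.292 -0.    -0.379] [482.463  14.685 201.123] 42.71191805311705 0.0 [ 2.42  -0.181  0.305]
[[-0.012  0.934  0.356]
 [ 0.999 -0.005  0.047]
 [ 0.046  0.357 -0.933]]
0, "x":0.63, "y":0.22, "z":0.53, "wx":-0.13, "wy":0.06, "wz":-0.24, 
1, "x":0.62, "y":0.23, "z":0.54, "wx":-0.14, "wy":0.06, "wz":-0.24, 
2, "x":0.6, "y":0.24, "z":0.55, "wx":-0.13, "wy":0.06, "wz":-0.25, 
3, "x":0.6, "y":0.25, "z":0.55, "wx":-0.14, "wy":0.06, "wz":-0.24, 
4, "x":0.59, "y":0.25, "z":0.57, "wx":-0.13, "wy":0.06, "wz":-0.24, 
5, "x":0.57, "y":0.27, "z":0.57, "wx":-0.14, "wy":0.06, "wz":-0.24, 
6, "x":0.56, "y":0.27, "z":0.58, "wx":-0.13, "wy":0.06, "wz":-0.25, 
7, "x":0.55, "y":0.28, "z":0.59, "wx":-0.13, "wy":0.06, "wz":-0.24,
```

```bash
cat > kin.py <<'E'
from h import *
from scipy.optimize import least_squares
D=[([1.211,.707,-.028,1.485,.022,.951,-.076],[179.608,-545.988,230.895]),([.995,.562,-.112,1.835,.087,.75,-.079],[257.952,-398.499,231.161]),
([.686,.486,-.188,2.022,.145,.647,-.177],[331.716,-249.132,231.201]),([-.069,.538,-.029,2.237,.292,-.0,-.379],[482.463,14.685,201.123])]
rz=lambda a:Ro.from_rotvec([0,0,a]).as_matrix();ry=lambda a:Ro.from_rotvec([0,a,0]).as_matrix()
def fk(q,P,s3=-1,s5=-1,s1=-1):
    h,a,b,L,e,w=P
    R=rz(s1*q[0])@ry(q[1])@rz(s3*q[2]);p=np.array([0,0,h])+R@[e,0,a]
    R=R@ry(q[3])@rz(s5*q[4]);p=p+R@[-e,0,b]
    R=R@ry(q[5])@rz(q[6]);p=p+R@[0,0,L];
    return p,R
if __name__=="__main__":
  for s3 in(1,-1):
   for s5 in(1,-1):
    f=lambda P:np.concatenate([fk(q,P,s3,s5)[0]-p for q,p in D])
    r=least_squares(f,[300,350,350,250,0,0]);print(s3,s5,r.x,abs(r.fun).max())
E
python3 kin.py
```

```text
1 1 [118.05764856 647.83176779 225.0408467  268.85172441 -16.33410743
   0.        ] 37.5496958207608
1 -1 [-230.14284383  665.54852222   97.78306515   32.33555499   40.1237805
    0.        ] 46.6703363720855
-1 1 [-157.35688298  609.29127162  111.7614234    48.5810021    53.71710157
    0.        ] 29.79717455755602
-1 -1 [190.12643422 632.02836496 260.84915959 300.19425031 -26.51588517
   0.        ] 32.65171056146173
```

```bash
python3 -c "
from h import *
plan(end+ax*50,frame(.247,.36),8)"
```

```text
0, "x":0.63, "y":0.22, "z":0.56, "wx":0.01, "wy":0.04, "wz":-0.25, 
1, "x":0.62, "y":0.25, "z":0.57, "wx":0.01, "wy":0.04, "wz":-0.24, 
2, "x":0.61, "y":0.26, "z":0.57, "wx":0.01, "wy":0.05, "wz":-0.25, 
3, "x":0.6, "y":0.28, "z":0.57, "wx":0.01, "wy":0.04, "wz":-0.24, 
4, "x":0.59, "y":0.3, "z":0.57, "wx":0.01, "wy":0.04, "wz":-0.25, 
5, "x":0.58, "y":0.32, "z":0.58, "wx":0.01, "wy":0.04, "wz":-0.24, 
6, "x":0.56, "y":0.33, "z":0.57, "wx":0.02, "wy":0.05, "wz":-0.25, 
7, "x":0.55, "y":0.35, "z":0.58, "wx":0.01, "wy":0.04, "wz":-0.24,
```

Emit:
carry_out --deltas '[{"gripper": 0.5, "x": 0.63, "y": 0.22, "z": 0.55, "wx": 0, "wy": 0.04, "wz": -0.2}, {"gripper": 0.5, "x": 0.62, "y": 0.25, "z": 0.55, "wx": 0, "wy": 0.04, "wz": -0.24}, {"gripper": 0.5, "x": 0.6, "y": 0.26, "z": 0.55, "wx": 0, "wy": 0.05, "wz": -0.24}, {"gripper": 0.5, "x": 0.6, "y": 0.28, "z": 0.55, "wx": 0, "wy": 0.04, "wz": -0.24}, {"gripper": 0.5, "x": 0.55, "y": 0.3, "z": 0.55, "wx": 0, "wy": 0.04, "wz": -0.24}, {"gripper": 0.5, "x": 0.55, "y": 0.3, "z": 0.55, "wx": 0, "wy": 0.04, "wz": -0.24}]'

```text
time: 3.9
tcp_pos: [534.2, 91.7, 157.9]
tcp_rot: [[-0.179, 0.921, 0.347], [0.984, 0.163, 0.076], [0.014, 0.355, -0.935]]
wrist_force: [0.7, -1.1, 0.4]
grip_width: 42.8
gripper_force: 0.0
```

```bash
python3 -c "
from h import *
show()
plan(end+ax*45,frame(.247,.5),6)"
```

```text
3.9 [-0.236  0.681  0.008  2.097  0.295  0.001 -0.348] [534.17   91.657 157.924] 42.837049853867185 0.0 [ 0.671 -1.087  0.355]
[[-0.179  0.921  0.347]
 [ 0.984  0.163  0.076]
 [ 0.014  0.355 -0.935]]
0, "x":0.21, "y":0.07, "z":0.28, "wx":-0.19, "wy":0.02, "wz":-0.09, 
1, "x":0.2, "y":0.07, "z":0.28, "wx":-0.19, "wy":0.02, "wz":-0.09, 
2, "x":0.21, "y":0.06, "z":0.28, "wx":-0.19, "wy":0.02, "wz":-0.1, 
3, "x":0.2, "y":0.06, "z":0.28, "wx":-0.19, "wy":0.03, "wz":-0.09, 
4, "x":0.2, "y":0.06, "z":0.29, "wx":-0.19, "wy":0.02, "wz":-0.09, 
5, "x":0.2, "y":0.05, "z":0.29, "wx":-0.19, "wy":0.02, "wz":-0.09,
```

```bash
python3 -c "
from h import *
F=frame(.247,.36)
p,R=plan(end+ax*30,F,6);print(p)
g=end-ax*9+F[:,2]*19;print(g)
plan(g,F,6,p,R)"
```

```text
0, "x":0.21, "y":0.09, "z":0.4, "wy":0.01, "wz":-0.09, 
1, "x":0.21, "y":0.09, "z":0.4, "wx":0.01, "wy":0.02, "wz":-0.1, 
2, "x":0.21, "y":0.09, "z":0.4, "wy":0.01, "wz":-0.09, 
3, "x":0.2, "y":0.1, "z":0.41, "wx":0.01, "wy":0.02, "wz":-0.09, 
4, "x":0.2, "y":0.1, "z":0.4, "wy":0.01, "wz":-0.1, 
5, "x":0.21, "y":0.1, "z":0.4, "wx":0.01, "wy":0.02, "wz":-0.09, 
[556.10512141 121.96670304 117.07396909]
[580.77394926 128.09142306  65.01971729]
0, "y":0.05, "z":0.48, 
1, "y":0.04, "z":0.48, 
2, "y":0.05, "z":0.48, 
3, "y":0.04, "z":0.48, 
4, "y":0.05, "z":0.48, 
5, "x":-0.01, "y":0.04, "z":0.48,
```

Emit:
carry_out --deltas '[{"gripper": 0.5, "x": 0.2, "y": 0.1, "z": 0.4, "wx": 0, "wy": 0, "wz": -0.1}, {"gripper": 0.5, "x": 0.2, "y": 0.1, "z": 0.4, "wx": 0, "wy": 0.02, "wz": -0.1}, {"gripper": 0.5, "x": 0.2, "y": 0.1, "z": 0.4, "wx": 0, "wy": 0.02, "wz": -0.1}, {"gripper": 0.5, "x": 0.2, "y": 0.1, "z": 0.4, "wx": 0, "wy": 0.02, "wz": -0.1}, {"gripper": 0.5, "x": 0, "y": 0, "z": 0, "wx": 0, "wy": 0, "wz": 0}]'

```text
time: 4.4
tcp_pos: [552.1, 111.2, 134.5]
tcp_rot: [[-0.225, 0.914, 0.338], [0.974, 0.209, 0.082], [0.004, 0.348, -0.937]]
wrist_force: [-0.1, -0.6, 0.3]
grip_width: 42.8
gripper_force: 0.0
```

```bash
python3 -c "
from h import *
show()
plan(end+ax*25,frame(.247,.36),4)
c=read_camera('side');pickle.dump(c,open('side1.pkl','wb'));d=read_camera('top')
a=cv2.resize(c['img'][190:340,195:315,::-1],None,fx=4,fy=4,interpolation=2);b=cv2.resize(d['img'][140:220,140:218,::-1],None,fx=4,fy=4,interpolation=2)
o=np.zeros((600,795,3),np.uint8);o[:,:480]=a;o[:320,480:792]=b;cv2.imwrite('pics/pre.png',o)"
```

```text
4.4 [-0.265  0.745  0.01   2.04   0.292  0.001 -0.326] [552.093 111.248 134.527] 42.805917455855145 0.0 [-0.144 -0.596  0.251]
[[-0.225  0.914  0.338]
 [ 0.974  0.209  0.082]
 [ 0.004  0.348 -0.937]]
0, "x":0.12, "y":0.01, "z":0.3, "wx":-0.01, "wy":0.01, "wz":-0.04, 
1, "x":0.11, "z":0.29, "wx":-0.01, "wz":-0.05, 
2, "x":0.12, "y":0.01, "z":0.3, "wx":-0.01, "wy":0.01, "wz":-0.04, 
3, "x":0.12, "y":0.01, "z":0.29, "wx":-0.01, "wy":0.01, "wz":-0.04,
```

View pics/pre.png

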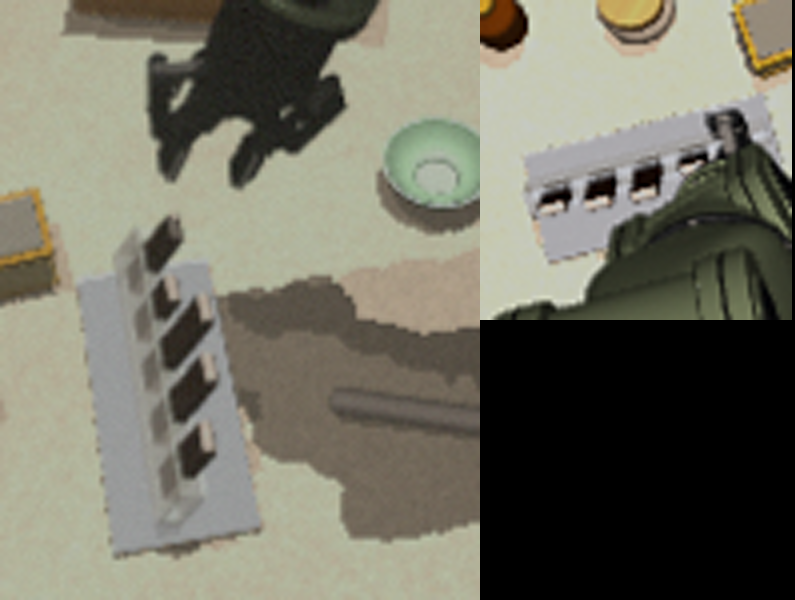

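The side crop shows the fingertips at (170,180) and (240,180), above the clip's end at (175,225). The clips are undisturbed. I'll check this against the projected TCP.

```bash
python3 -c "
from h import *
s=S('side1');st=get_state();p=st['tcp_pos'];R=st['tcp_rot']
for k in(-21.5,0,21.5):
  for b in (0,6):
    q=proj(s,p+R[:,1]*k-R[:,2]*b);print(k,b,(q-[195,190]+.5)*4)
print((proj(s,end)-[195,190]+.5)*4)"
```

```text
-21.5 0 [230.06375196 176.01489928]
-21.5 6 [232.91711227 170.6806405 ]
0 0 [201.00221375 173.24270221]
0 6 [203.76978434 167.86181418]
21.5 0 [171.54080905 170.43236163]
21.5 6 [174.21994556 165.00406121]
[175.13104552 227.00036547]
```

Emit:
carry_out --deltas '[{"gripper": 0.5, "x": 0.2, "y": 0.02, "z": 0.3, "wx": 0, "wy": 0, "wz": -0.06}, {"gripper": 0.5, "x": 0.2, "y": 0.02, "z": 0.3, "wx": 0, "wy": 0, "wz": -0.06}, {"gripper": 0.5, "x": 0.1, "y": 0.02, "z": 0.3, "wx": 0, "wy": 0, "wz": -0.06}, {"gripper": 0.5, "x": 0, "y": 0, "z": 0, "wx": 0, "wy": 0, "wz": 0}]'

```text
time: 4.9
tcp_pos: [559.5, 123.4, 121.0]
tcp_rot: [[-0.245, 0.911, 0.333], [0.97, 0.231, 0.081], [-0.003, 0.343, -0.939]]
wrist_force: [-0.3, -0.6, -0.4]
grip_width: 42.7
gripper_force: 0.0
```

```bash
python3 -c "
from h import *
show()
F=frame(.247,.36)
plan(end-ax*9+F[:,2]*19,F,6)"
```

```text
4.9 [-0.292  0.78   0.02   2.011  0.283  0.001 -0.315] [559.497 123.408 121.001] 42.65120460712845 0.0 [-0.326 -0.568 -0.438]
[[-0.245  0.911  0.333]
 [ 0.97   0.231  0.081]
 [-0.003  0.343 -0.939]]
0, "y":0.01, "z":0.5, "wx":-0.01, 
1, "x":-0.01, "y":0.01, "z":0.5, "wx":-0.02, "wy":0.01, 
2, "y":0.01, "z":0.5, "wx":-0.01, 
3, "x":-0.01, "y":0.01, "z":0.5, "wx":-0.02, "wy":0.01, "wz":0.01, 
4, "z":0.5, "wx":-0.01, 
5, "x":-0.01, "y":0.01, "z":0.5, "wx":-0.02,
```

Emit:
carry_out --deltas '[{"gripper": 0.5, "x": 0, "y": 0.02, "z": 0.5, "wx": 0, "wy": 0, "wz": 0}, {"gripper": 0.5, "x": 0, "y": 0.02, "z": 0.5, "wx": 0, "wy": 0, "wz": 0}, {"gripper": 0.5, "x": 0, "y": 0.02, "z": 0.5, "wx": 0, "wy": 0, "wz": 0}, {"gripper": 0.5, "x": 0, "y": 0.02, "z": 0.5, "wx": 0, "wy": 0, "wz": 0}, {"gripper": 0.5, "x": 0, "y": 0.02, "z": 0.5, "wx": 0, "wy": 0, "wz": 0}, {"gripper": 0.5, "x": 0, "y": 0, "z": 0.5, "wx": 0, "wy": 0, "wz": 0}, {"gripper": 0.5, "x": 0, "y": 0, "z": 0, "wx": 0, "wy": 0, "wz": 0}]'

```text
time: 5.6
tcp_pos: [589.2, 129.8, 72.3]
tcp_rot: [[-0.244, 0.917, 0.316], [0.97, 0.231, 0.077], [-0.002, 0.326, -0.945]]
wrist_force: [-1.0, 0.1, -0.1]
grip_width: 42.5
gripper_force: 0.0
```

```bash
python3 -c "
from h import *
show()
s=get_state();g=s['tcp_pos']-19*s['tcp_rot'][:,2]-end;print('along',g@ax,'perp',g@RF[:,1],'y',g@RF[:,0])"
```

```text
5.6 [-0.284  0.896  0.015  1.913  0.252  0.001 -0.282] [589.179 129.831  72.267] 42.45717381850456 0.0 [-1.029  0.144 -0.137]
[[-0.244  0.917  0.316]
 [ 0.97   0.231  0.077]
 [-0.002  0.326 -0.945]]
along -6.83342775920785 perp 11.530184342627065 y -0.3210134669248507
```

Emit:
carry_out --deltas '[{"gripper": 0.5, "x": 0, "y": -0.3, "z": 0, "wx": 0, "wy": 0, "wz": 0}, {"gripper": 0.5, "x": 0, "y": -0.25, "z": 0.1, "wx": 0, "wy": 0, "wz": 0}, {"gripper": 0.5, "x": 0, "y": 0, "z": 0, "wx": 0, "wy": 0, "wz": 0}]'

```text
time: 5.9
tcp_pos: [583.8, 128.2, 72.0]
tcp_rot: [[-0.244, 0.919, 0.309], [0.97, 0.232, 0.076], [-0.002, 0.318, -0.948]]
wrist_force: [0.1, -0.1, -0.3]
grip_width: 42.9
gripper_force: 0.0
```

```bash
python3 -c "
from h import *
show()
s=get_state();g=s['tcp_pos']-19*s['tcp_rot'][:,2]-end;print('along',g@ax,'perp',g@RF[:,1],'y',g@RF[:,0])
c=read_camera('side');pickle.dump(c,open('side2.pkl','wb'))
a=cv2.resize(c['img'][210:310,195:295,::-1],None,fx=6,fy=6,interpolation=2);cv2.imwrite('pics/pre2.png',a)"
```

```text
5.9 [-0.283  0.893  0.014  1.924  0.234  0.001 -0.264] [583.788 128.234  71.958] 42.87483183188979 0.0 [ 0.12  -0.112 -0.338]
[[-0.244  0.919  0.309]
 [ 0.97   0.232  0.076]
 [-0.002  0.318 -0.948]]
along -4.437776336493289 perp 6.6042232598985455 y -0.5566974456345191
```

View pics/pre2.png

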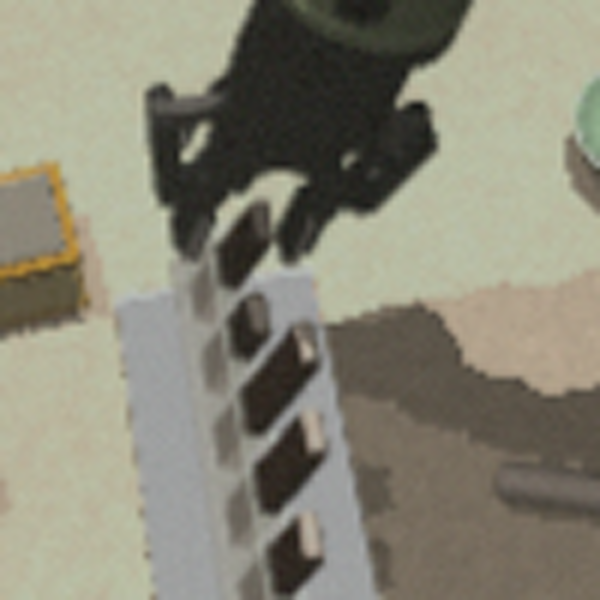

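The side crop shows the target clip's end at (262,218) between the fingertips at (190,250) and (295,255). The gap centre is about 6 mm too far back, so I'll correct that and then close.

Emit:
carry_out --deltas '[{"gripper": 0.5, "x": 0.02, "y": -0.3, "z": 0.1, "wx": 0, "wy": 0, "wz": 0}, {"gripper": 0.5, "x": 0.02, "y": -0.05, "z": 0.2, "wx": 0, "wy": 0, "wz": 0}, {"gripper": 0.5, "x": 0, "y": 0, "z": 0, "wx": 0, "wy": 0, "wz": 0}]'

```text
time: 6.25
tcp_pos: [582.8, 128.8, 66.4]
tcp_rot: [[-0.244, 0.922, 0.302], [0.97, 0.232, 0.074], [-0.002, 0.311, -0.95]]
wrist_force: [0.7, 0.8, -0.2]
grip_width: 42.8
gripper_force: 0.0
```

```bash
python3 -c "
from h import *
show()
s=get_state();g=s['tcp_pos']-19*s['tcp_rot'][:,2]-end;print('along',g@ax,'perp',g@RF[:,1],'y',g@RF[:,0])"
```

```text
6.25 [-0.285  0.904  0.014  1.921  0.22   0.001 -0.251] [582.778 128.778  66.362] 42.80262554345616 0.0 [ 0.725  0.838 -0.215]
[[-0.244  0.922  0.302]
 [ 0.97   0.232  0.074]
 [-0.002  0.311 -0.95 ]]
along -8.968254472161394 perp 3.316261094404969 y 0.21140772353076417
```

Emit:
carry_out --deltas '[{"gripper": 0.5, "x": 0, "y": -0.25, "z": 0.05, "wx": 0, "wy": 0, "wz": 0}, {"gripper": 0.65, "x": 0, "y": 0, "z": 0, "wx": 0, "wy": 0, "wz": 0}, {"gripper": 0.7, "x": 0, "y": 0, "z": 0, "wx": 0, "wy": 0, "wz": 0}, {"gripper": 0.75, "x": 0, "y": 0, "z": 0, "wx": 0, "wy": 0, "wz": 0}, {"gripper": 0.8, "x": 0, "y": 0, "z": 0, "wx": 0, "wy": 0, "wz": 0}]' --newtons 30

```text
time: 6.75
tcp_pos: [580.5, 128.0, 66.0]
tcp_rot: [[-0.244, 0.923, 0.299], [0.97, 0.233, 0.073], [-0.002, 0.308, -0.952]]
wrist_force: [-0.1, 0.3, -0.4]
grip_width: 17.4
gripper_force: 0.0
```

```bash
python3 -c "
from h import *
show()
s=get_state();g=s['tcp_pos']-19*s['tcp_rot'][:,2]-end;print('along',g@ax,'perp',g@RF[:,1],'y',g@RF[:,0])"
```

```text
6.75 [-0.284  0.903  0.014  1.926  0.212  0.001 -0.243] [580.534 128.02   65.989] 17.38951395668499 0.03971787846239749 [-0.071  0.28  -0.384]
[[-0.244  0.923  0.299]
 [ 0.97   0.233  0.073]
 [-0.002  0.308 -0.952]]
along -8.17623789709556 perp 1.1346783558932911 y 0.023369727272246992
```

Emit:
carry_out --deltas '[{"gripper": 0.85, "x": 0, "y": 0, "z": 0, "wx": 0, "wy": 0, "wz": 0}, {"gripper": 0.9, "x": 0, "y": 0, "z": 0, "wx": 0, "wy": 0, "wz": 0}, {"gripper": 1, "x": 0, "y": 0, "z": 0, "wx": 0, "wy": 0, "wz": 0}, {"gripper": 1, "x": 0, "y": 0, "z": 0, "wx": 0, "wy": 0, "wz": 0}]'

```text
time: 7.15
tcp_pos: [582.4, 128.6, 67.0]
tcp_rot: [[-0.244, 0.921, 0.303], [0.97, 0.232, 0.075], [-0.001, 0.312, -0.95]]
wrist_force: [9.6, 2.1, 4.1]
grip_width: 12.5
gripper_force: 28.2
```

Emit:
carry_out --deltas '[{"gripper": 1, "x": 0, "y": -0.07, "z": -0.4, "wx": 0, "wy": 0, "wz": 0}, {"gripper": 1, "x": 0, "y": -0.07, "z": -0.4, "wx": 0, "wy": 0, "wz": 0}]'

```text
time: 7.35
tcp_pos: [575.2, 127.0, 81.3]
tcp_rot: [[-0.244, 0.921, 0.303], [0.97, 0.232, 0.075], [-0.001, 0.312, -0.95]]
wrist_force: [11.4, 2.5, -0.7]
grip_width: 12.0
gripper_force: 27.9
```

```bash
python3 -c "
from h import *
show()
s=get_state();g=s['tcp_pos']-19*s['tcp_rot'][:,2]-end;print('along',g@ax,'perp',g@RF[:,1],'y',g@RF[:,0])"
```

```text
7.35 [-0.283  0.869  0.011  1.944  0.212  0.011 -0.242] [575.19  126.97   81.336] 12.049925855155738 27.94291563826846 [11.377  2.492 -0.74 ]
[[-0.244  0.921  0.303]
 [ 0.97   0.232  0.075]
 [-0.001  0.312 -0.95 ]]
along 7.917146539126812 perp 3.623466970880475 y 0.2997607480912239
```

Emit:
carry_out --deltas '[{"gripper": 1, "x": 0, "y": -0.08, "z": -0.5, "wx": 0, "wy": 0, "wz": 0}, {"gripper": 1, "x": 0, "y": -0.08, "z": -0.5, "wx": 0, "wy": 0, "wz": 0}, {"gripper": 1, "x": 0, "y": -0.08, "z": -0.5, "wx": 0, "wy": 0, "wz": 0}, {"gripper": 1, "x": 0, "y": -0.08, "z": -0.5, "wx": 0, "wy": 0, "wz": 0}, {"gripper": 1, "x": 0, "y": -0.08, "z": -0.5, "wx": 0, "wy": 0, "wz": 0}, {"gripper": 1, "x": 0, "y": -0.08, "z": -0.5, "wx": 0, "wy": 0, "wz": 0}]'

```text
time: 7.95
tcp_pos: [545.9, 119.4, 135.1]
tcp_rot: [[-0.244, 0.923, 0.298], [0.97, 0.233, 0.073], [-0.002, 0.307, -0.952]]
wrist_force: [0.3, 0.4, -0.7]
grip_width: 9.8
gripper_force: 36.7
```

```bash
python3 -c "
from h import *
show()
c=read_camera('side');pickle.dump(c,open('side3.pkl','wb'))
a=cv2.resize(c['img'][170:310,185:325,::-1],None,fx=4,fy=4,interpolation=2);cv2.imwrite('pics/lift.png',a)"
```

```text
7.95 [-0.274  0.741 -0.008  2.007  0.211  0.083 -0.241] [545.929 119.427 135.095] 9.769269979922854 36.719731092453 [ 0.267  0.418 -0.74 ]
[[-0.244  0.923  0.298]
 [ 0.97   0.233  0.073]
 [-0.002  0.307 -0.952]]
```

View pics/lift.png

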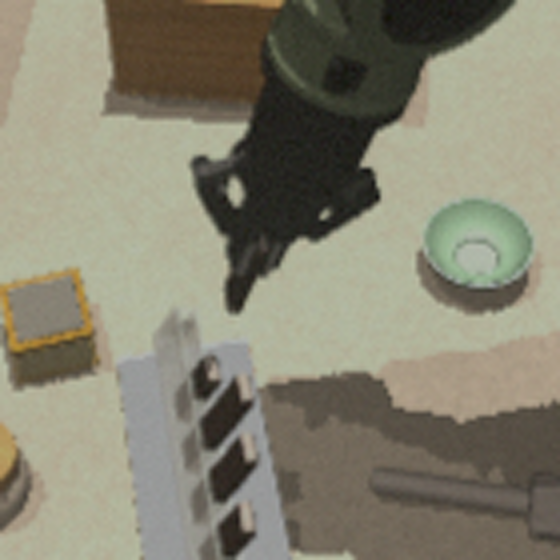

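The lift crop shows the clip held at the fingertips around (240,300), pocket empty, and the other four still standing. Next I move it over the bin.

```bash
python3 -c "
from h import *
p,R=plan([535,60,215],frame(.15,.25),5)
p,R=plan([535,-251,215],frame(-.1,.15),17,p,R);print(p,R)"
```

```text
0, "x":-0.55, "y":0.01, "z":-0.82, "wx":0.11, "wy":-0.04, "wz":0.15, 
1, "x":-0.55, "z":-0.83, "wx":0.1, "wy":-0.04, "wz":0.16, 
2, "x":-0.56, "y":0.01, "z":-0.82, "wx":0.11, "wy":-0.05, "wz":0.16, 
3, "x":-0.57, "z":-0.81, "wx":0.1, "wy":-0.04, "wz":0.15, 
4, "x":-0.56, "y":0.01, "z":-0.82, "wx":0.11, "wy":-0.04, "wz":0.15, 
0, "x":-0.9, "y":-0.13, "z":-0.03, "wx":0.05, "wy":-0.02, "wz":0.12, 
1, "x":-0.91, "y":-0.12, "z":-0.03, "wx":0.05, "wy":-0.03, "wz":0.12, 
2, "x":-0.91, "y":-0.11, "z":-0.03, "wx":0.05, "wy":-0.02, "wz":0.12, 
3, "x":-0.91, "y":-0.1, "z":-0.02, "wx":0.04, "wy":-0.03, "wz":0.12, 
4, "x":-0.91, "y":-0.08, "z":-0.02, "wx":0.05, "wy":-0.02, "wz":0.12, 
5, "x":-0.91, "y":-0.07, "z":-0.02, "wx":0.05, "wy":-0.03, "wz":0.12, 
6, "x":-0.91, "y":-0.05, "z":-0.01, "wx":0.05, "wy":-0.02, "wz":0.12, 
7, "x":-0.92, "y":-0.04, "z":-0.02, "wx":0.05, "wy":-0.02, "wz":0.12, 
8, "x":-0.91, "y":-0.03, "wx":0.05, "wy":-0.03, "wz":0.12, 
9, "x":-0.92, "y":-0.02, "z":-0.01, "wx":0.05, "wy":-0.02, "wz":0.12, 
10, "x":-0.91, "wx":0.04, "wy":-0.03, "wz":0.12, 
11, "x":-0.92, "y":0.01, "wx":0.05, "wy":-0.02, "wz":0.13, 
12, "x":-0.91, "y":0.02, "wx":0.05, "wy":-0.02, "wz":0.12, 
13, "x":-0.92, "y":0.04, "wx":0.05, "wy":-0.03, "wz":0.12, 
14, "x":-0.91, "y":0.05, "z":0.01, "wx":0.05, "wy":-0.02, "wz":0.12, 
15, "x":-0.91, "y":0.06, "z":0.01, "wx":0.05, "wy":-0.03, "wz":0.12, 
16, "x":-0.91, "y":0.08, "z":0.01, "wx":0.05, "wy":-0.02, "wz":0.12, 
[ 534.95764701 -250.932087    215.0345099 ] [[ 1.00075227e-01  9.83865723e-01  1.48301008e-01]
 [ 9.94979836e-01 -9.89985775e-02 -1.46426903e-02]
 [ 2.75147755e-04  1.49021883e-01 -9.88833860e-01]]
```

Emit:
carry_out --deltas '[{"gripper": 1, "x": -0.55, "y": 0, "z": -0.8, "wx": 0.1, "wy": -0.04, "wz": 0.15}, {"gripper": 1, "x": -0.55, "y": 0, "z": -0.8, "wx": 0.1, "wy": -0.04, "wz": 0.15}, {"gripper": 1, "x": -0.55, "y": 0, "z": -0.8, "wx": 0.1, "wy": -0.04, "wz": 0.15}, {"gripper": 1, "x": -0.55, "y": 0, "z": -0.8, "wx": 0.1, "wy": -0.04, "wz": 0.15}, {"gripper": 1, "x": -0.55, "y": 0, "z": -0.8, "wx": 0.1, "wy": -0.04, "wz": 0.15}, {"gripper": 1, "x": -0.9, "y": -0.13, "z": -0.03, "wx": 0.05, "wy": -0.02, "wz": 0.12}, {"gripper": 1, "x": -0.9, "y": -0.12, "z": -0.03, "wx": 0.05, "wy": -0.02, "wz": 0.12}, {"gripper": 1, "x": -0.9, "y": -0.1, "z": -0.03, "wx": 0.05, "wy": -0.02, "wz": 0.12}]'

```text
time: 8.8
tcp_pos: [535.7, 5.8, 211.3]
tcp_rot: [[-0.109, 0.967, 0.23], [0.994, 0.105, 0.029], [0.004, 0.232, -0.973]]
wrist_force: [-1.1, -0.1, -0.1]
grip_width: 9.3
gripper_force: 36.8
```

Emit:
carry_out --deltas '[{"gripper": 1, "x": -0.9, "y": -0.1, "z": -0.02, "wx": 0.05, "wy": -0.02, "wz": 0.12}, {"gripper": 1, "x": -0.9, "y": -0.08, "z": -0.02, "wx": 0.05, "wy": -0.02, "wz": 0.12}, {"gripper": 1, "x": -0.9, "y": -0.07, "z": -0.02, "wx": 0.05, "wy": -0.02, "wz": 0.12}, {"gripper": 1, "x": -0.9, "y": -0.05, "z": -0.02, "wx": 0.05, "wy": -0.02, "wz": 0.12}, {"gripper": 1, "x": -0.9, "y": -0.04, "z": -0.02, "wx": 0.05, "wy": -0.02, "wz": 0.12}, {"gripper": 1, "x": -0.9, "y": -0.03, "z": 0, "wx": 0.05, "wy": -0.02, "wz": 0.12}, {"gripper": 1, "x": -0.9, "y": -0.02, "z": 0, "wx": 0.05, "wy": -0.02, "wz": 0.12}, {"gripper": 1, "x": -0.9, "y": 0, "z": 0, "wx": 0.05, "wy": -0.02, "wz": 0.12}]'

```text
time: 9.6
tcp_pos: [536.1, -138.5, 210.4]
tcp_rot: [[0.008, 0.983, 0.184], [1.0, -0.009, 0.008], [0.009, 0.184, -0.983]]
wrist_force: [0.4, 0.8, -0.1]
grip_width: 9.3
gripper_force: 36.8
```

```bash
python3 -c "
from h import *
show()
p,R=plan([536,-251,200],frame(-.1,.15),8)"
```

```text
9.6 [ 0.336  0.636 -0.201  1.789  0.149  0.549  0.056] [ 536.052 -138.508  210.409] 9.333621806665679 36.76989018917084 [ 0.385  0.775 -0.06 ]
[[ 0.008  0.983  0.184]
 [ 1.    -0.009  0.008]
 [ 0.009  0.184 -0.983]]
0, "x":-0.7, "y":-0.01, "z":0.06, "wx":0.04, "wy":-0.03, "wz":0.09, 
1, "x":-0.71, "y":0.01, "z":0.06, "wx":0.03, "wy":-0.02, "wz":0.1, 
2, "x":-0.7, "y":0.01, "z":0.06, "wx":0.04, "wy":-0.03, "wz":0.09, 
3, "x":-0.7, "y":0.02, "z":0.07, "wx":0.03, "wy":-0.02, "wz":0.09, 
4, "x":-0.71, "y":0.02, "z":0.06, "wx":0.04, "wy":-0.03, "wz":0.1, 
5, "x":-0.7, "y":0.04, "z":0.07, "wx":0.04, "wy":-0.02, "wz":0.09, 
6, "x":-0.7, "y":0.04, "z":0.07, "wx":0.03, "wy":-0.03, "wz":0.09, 
7, "x":-0.7, "y":0.05, "z":0.08, "wx":0.04, "wy":-0.02, "wz":0.1,
```

Emit:
carry_out --deltas '[{"gripper": 1, "x": -0.7, "y": 0, "z": 0.05, "wx": 0.04, "wy": -0.02, "wz": 0.1}, {"gripper": 1, "x": -0.7, "y": 0, "z": 0.05, "wx": 0.04, "wy": -0.02, "wz": 0.1}, {"gripper": 1, "x": -0.7, "y": 0.02, "z": 0.05, "wx": 0.04, "wy": -0.02, "wz": 0.1}, {"gripper": 1, "x": -0.7, "y": 0.02, "z": 0.05, "wx": 0.04, "wy": -0.02, "wz": 0.1}, {"gripper": 1, "x": -0.7, "y": 0.03, "z": 0.05, "wx": 0.04, "wy": -0.02, "wz": 0.1}, {"gripper": 1, "x": -0.7, "y": 0.04, "z": 0.05, "wx": 0.04, "wy": -0.02, "wz": 0.1}, {"gripper": 1, "x": -0.65, "y": 0.04, "z": 0.05, "wx": 0.04, "wy": -0.02, "wz": 0.1}, {"gripper": 1, "x": 0, "y": 0, "z": 0, "wx": 0, "wy": 0, "wz": 0}]'

```text
time: 10.4
tcp_pos: [535.9, -236.7, 202.9]
tcp_rot: [[0.095, 0.984, 0.15], [0.995, -0.095, -0.008], [0.006, 0.15, -0.989]]
wrist_force: [-0.5, 0.8, -0.4]
grip_width: 9.1
gripper_force: 36.7
```

```bash
python3 -c "
from h import *
show()
p,R=plan([537,-251,108],frame(-.1,.15),6)
c=read_camera('side');d=read_camera('top')
a=cv2.resize(c['img'][60:210,195:315,::-1],None,fx=4,fy=4,interpolation=2);b=cv2.resize(d['img'][135:235,280:358,::-1],None,fx=4,fy=4,interpolation=2)
o=np.zeros((600,795,3),np.uint8);o[:,:480]=a;o[:400,480:792]=b;cv2.imwrite('pics/over.png',o)"
```

```text
10.4 [ 0.495  0.702 -0.202  1.646  0.141  0.663  0.149] [ 535.916 -236.692  202.862] 9.065646700262713 36.74825191497803 [-0.513  0.816 -0.403]
[[ 0.095  0.984  0.15 ]
 [ 0.995 -0.095 -0.008]
 [ 0.006  0.15  -0.989]]
0, "x":-0.12, "y":-0.1, "z":0.78, "wy":-0.01, "wz":0.01, 
1, "x":-0.12, "y":-0.1, "z":0.79, "wy":-0.01, 
2, "x":-0.13, "y":-0.1, "z":0.78, "wy":-0.01, "wz":0.01, 
3, "x":-0.12, "y":-0.09, "z":0.79, "wy":-0.01, 
4, "x":-0.11, "y":-0.1, "z":0.78, "wx":0.01, "wy":-0.01, "wz":0.01, 
5, "x":-0.12, "y":-0.1, "z":0.79, "wy":-0.01,
```

View pics/over.png

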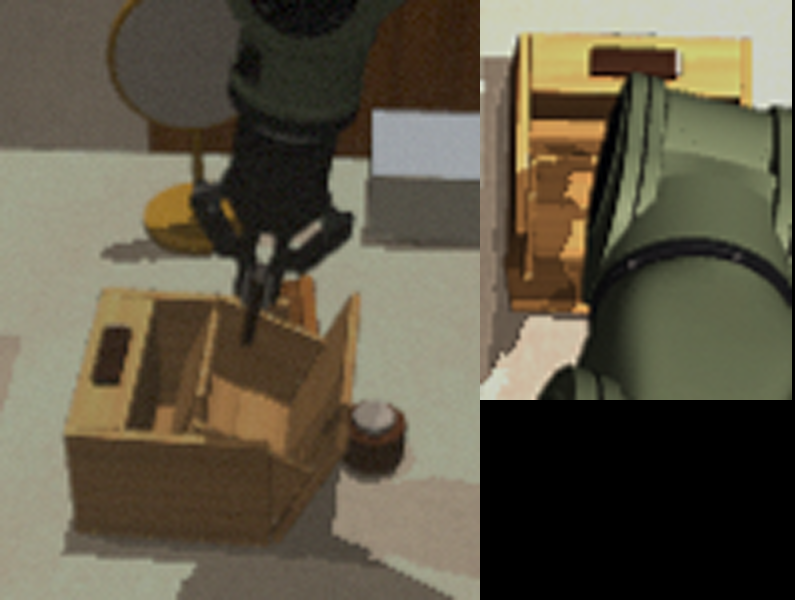

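The over crop shows the clip hanging from the fingers at about (255,305), above the bin opening, with the bin still open and the puck untouched. I'll lower it into the bin.

Emit:
carry_out --deltas '[{"gripper": 1, "x": -0.1, "y": -0.1, "z": 0.8, "wx": 0, "wy": 0, "wz": 0}, {"gripper": 1, "x": -0.1, "y": -0.1, "z": 0.8, "wx": 0, "wy": 0, "wz": 0}, {"gripper": 1, "x": -0.1, "y": -0.1, "z": 0.8, "wx": 0, "wy": 0, "wz": 0}, {"gripper": 1, "x": -0.1, "y": -0.1, "z": 0.8, "wx": 0, "wy": 0, "wz": 0}, {"gripper": 1, "x": -0.1, "y": -0.1, "z": 0.8, "wx": 0, "wy": 0, "wz": 0}, {"gripper": 1, "x": -0.1, "y": -0.1, "z": 0.6, "wx": 0, "wy": 0, "wz": 0}, {"gripper": 1, "x": 0, "y": 0, "z": 0, "wx": 0, "wy": 0, "wz": 0}]'

```text
time: 11.2
tcp_pos: [536.7, -245.8, 109.2]
tcp_rot: [[0.092, 0.985, 0.149], [0.996, -0.092, -0.007], [0.007, 0.149, -0.989]]
wrist_force: [0.5, 0.9, -0.3]
grip_width: 9.7
gripper_force: 36.8
```

Emit:
carry_out --deltas '[{"gripper": 1, "x": 0, "y": 0, "z": 0.35, "wx": 0, "wy": 0, "wz": 0}, {"gripper": 1, "x": 0, "y": 0, "z": 0.35, "wx": 0, "wy": 0, "wz": 0}, {"gripper": 1, "x": 0, "y": 0, "z": 0, "wx": 0, "wy": 0, "wz": 0}, {"gripper": 0.8, "x": 0, "y": 0, "z": 0, "wx": 0, "wy": 0, "wz": 0}, {"gripper": 0.6, "x": 0, "y": 0, "z": 0, "wx": 0, "wy": 0, "wz": 0}, {"gripper": 0.6, "x": 0, "y": 0, "z": 0, "wx": 0, "wy": 0, "wz": 0}, {"gripper": 0.6, "x": 0, "y": 0, "z": 0, "wx": 0, "wy": 0, "wz": 0}, {"gripper": 0.6, "x": 0, "y": 0, "z": 0, "wx": 0, "wy": 0, "wz": 0}]'

```text
time: 12.0
tcp_pos: [539.3, -246.5, 96.6]
tcp_rot: [[0.092, 0.984, 0.151], [0.996, -0.092, -0.008], [0.006, 0.151, -0.989]]
wrist_force: [-0.0, -0.5, 0.9]
grip_width: 34.4
gripper_force: 0.0
```

Emit:
carry_out --deltas '[{"gripper": 0.6, "x": 0, "y": 0, "z": -0.5, "wx": 0, "wy": 0, "wz": 0}, {"gripper": 0.6, "x": 0, "y": 0, "z": -1, "wx": 0, "wy": 0, "wz": 0}, {"gripper": 0.6, "x": 0, "y": 0, "z": -1, "wx": 0, "wy": 0, "wz": 0}, {"gripper": 0.6, "x": 0, "y": 0, "z": -1, "wx": 0, "wy": 0, "wz": 0}, {"gripper": 0.6, "x": 0, "y": 0, "z": -1, "wx": 0, "wy": 0, "wz": 0}, {"gripper": 0.6, "x": 0, "y": 0, "z": -1, "wx": 0, "wy": 0, "wz": 0}, {"gripper": 0.6, "x": 0, "y": 0, "z": -0.5, "wx": 0, "wy": 0, "wz": 0}]'

```text
time: 12.7
tcp_pos: [521.3, -245.7, 217.3]
tcp_rot: [[0.093, 0.984, 0.153], [0.996, -0.092, -0.008], [0.006, 0.153, -0.988]]
wrist_force: [-0.1, 0.5, -1.0]
grip_width: 34.1
gripper_force: 0.0
```

```bash
python3 -c "
from h import *
show()
print('A');p,R=plan([428,-240,205],frame(-.1,-.0),8)
print('B');plan([428,-243,112],R,5,p,R)
c=read_camera('side');pickle.dump(c,open('side4.pkl','wb'));d=read_camera('top')
a=cv2.resize(c['img'][60:210,195:315,::-1],None,fx=4,fy=4,interpolation=2);b=cv2.resize(d['img'][135:235,280:358,::-1],None,fx=4,fy=4,interpolation=2)
o=np.zeros((600,795,3),np.uint8);o[:,:480]=a;o[:400,480:792]=b;cv2.imwrite('pics/drop.png',o)"
```

```text
12.7 [ 0.532  0.67  -0.218  1.662  0.14   0.68   0.174] [ 521.258 -245.713  217.306] 34.09145324085904 0.0 [-0.14   0.486 -0.984]
[[ 0.093  0.984  0.153]
 [ 0.996 -0.092 -0.008]
 [ 0.006  0.153 -0.988]]
A
0, "x":-0.02, "y":-0.59, "z":-0.01, "wx":0.16, "wy":-0.01, "wz":0.01, 
1, "x":-0.02, "y":-0.59, "z":-0.01, "wx":0.16, 
2, "x":-0.02, "y":-0.59, "z":0.01, "wx":0.16, "wy":-0.01, "wz":0.01, 
3, "x":-0.02, "y":-0.58, "z":0.02, "wx":0.16, "wy":-0.01, "wz":0.01, 
4, "x":-0.02, "y":-0.59, "z":0.04, "wx":0.16, "wz":0.01, 
5, "x":-0.02, "y":-0.59, "z":0.04, "wx":0.16, "wy":-0.01, 
6, "x":-0.02, "y":-0.58, "z":0.05, "wx":0.16, "wy":-0.01, "wz":0.01, 
7, "x":-0.02, "y":-0.59, "z":0.07, "wx":0.16, "wz":0.01, 
B
0, "x":-0.03, "z":0.93, 
1, "x":-0.03, "y":0.01, "z":0.93, 
2, "x":-0.03, "z":0.93, 
3, "x":-0.03, "z":0.93, 
4, "x":-0.04, "y":0.01, "z":0.93,
```

View pics/drop.png

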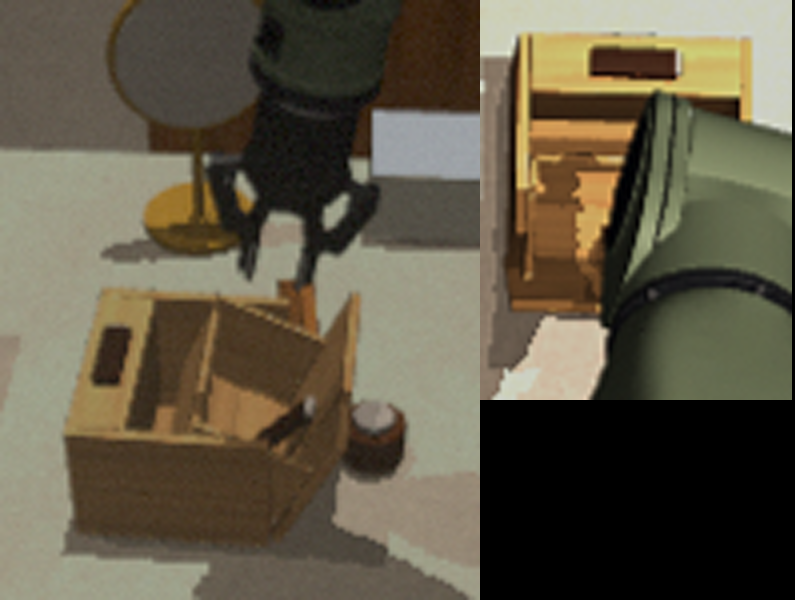

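The clip lies in the bin at about (285,420) in the side crop, leaning on the front, and the sample is untouched. Next I shut the fingers and go round to the outside of the front.

Emit:
carry_out --deltas '[{"gripper": 1, "x": 0, "y": -0.7, "z": 0, "wx": 0.16, "wy": 0, "wz": 0}, {"gripper": 1, "x": 0, "y": -0.7, "z": 0, "wx": 0.16, "wy": 0, "wz": 0}, {"gripper": 1, "x": 0, "y": -0.7, "z": 0, "wx": 0.16, "wy": 0, "wz": 0}, {"gripper": 1, "x": 0, "y": -0.7, "z": 0, "wx": 0.16, "wy": 0, "wz": 0}, {"gripper": 1, "x": 0, "y": -0.7, "z": 0, "wx": 0.16, "wy": 0, "wz": 0}, {"gripper": 1, "x": 0, "y": -0.7, "z": 0, "wx": 0.16, "wy": 0, "wz": 0}, {"gripper": 1, "x": 0, "y": -0.7, "z": 0, "wx": 0.16, "wy": 0, "wz": 0}, {"gripper": 1, "x": 0, "y": -0.6, "z": 0, "wx": 0.16, "wy": 0, "wz": 0}]'

```text
time: 13.6
tcp_pos: [410.9, -235.3, 205.8]
tcp_rot: [[0.093, 0.996, -0.003], [0.996, -0.093, 0.007], [0.007, -0.004, -1.0]]
wrist_force: [-0.1, 0.3, 0.6]
grip_width: 0.0
gripper_force: 0.0
```

```bash
python3 -c "
from h import *
show()
p,R=plan([418,-246,112],frame(-.05,-.0),6)"
```

```text
13.6 [ 0.568  0.604 -0.193  1.869  0.164  0.69   0.188] [ 410.914 -235.258  205.78 ] 0.03656070326326341 0.0 [-0.073  0.318  0.646]
[[ 0.093  0.996 -0.003]
 [ 0.996 -0.093  0.007]
 [ 0.007 -0.004 -1.   ]]
0, "x":-0.09, "y":0.07, "z":0.78, "wx":-0.01, "wy":-0.01, "wz":-0.06, 
1, "x":-0.09, "y":0.07, "z":0.78, "wy":-0.01, "wz":-0.06, 
2, "x":-0.08, "y":0.07, "z":0.78, "wx":-0.01, "wy":-0.01, "wz":-0.06, 
3, "x":-0.09, "y":0.06, "z":0.78, "wy":-0.01, "wz":-0.06, 
4, "x":-0.09, "y":0.07, "z":0.78, "wx":-0.01, "wy":-0.01, "wz":-0.06, 
5, "x":-0.09, "y":0.06, "z":0.79, "wz":-0.06,
```

Emit:
carry_out --deltas '[{"gripper": 1, "x": -0.1, "y": 0, "z": 0.8, "wx": 0, "wy": 0, "wz": -0.06}, {"gripper": 1, "x": -0.1, "y": 0, "z": 0.8, "wx": 0, "wy": 0, "wz": -0.06}, {"gripper": 1, "x": -0.1, "y": 0, "z": 0.8, "wx": 0, "wy": 0, "wz": -0.06}, {"gripper": 1, "x": -0.1, "y": 0, "z": 0.8, "wx": 0, "wy": 0, "wz": -0.06}, {"gripper": 1, "x": -0.1, "y": 0, "z": 0.8, "wx": 0, "wy": 0, "wz": -0.06}, {"gripper": 1, "x": -0.1, "y": 0, "z": 0.8, "wx": 0, "wy": 0, "wz": -0.06}, {"gripper": 1, "x": 0, "y": 0, "z": 0, "wx": 0, "wy": 0, "wz": 0}]'

```text
time: 14.3
tcp_pos: [410.1, -246.5, 108.4]
tcp_rot: [[0.049, 0.999, -0.004], [0.999, -0.049, 0.008], [0.008, -0.005, -1.0]]
wrist_force: [-0.9, -0.4, 0.0]
grip_width: 0.2
gripper_force: 0.0
```

Emit:
carry_out --deltas '[{"gripper": 1, "x": 0, "y": 0.3, "z": 0, "wx": 0, "wy": 0, "wz": 0}, {"gripper": 1, "x": 0, "y": 0.3, "z": 0, "wx": 0, "wy": 0, "wz": 0}, {"gripper": 1, "x": 0, "y": 0.3, "z": 0, "wx": 0, "wy": 0, "wz": 0}, {"gripper": 1, "x": 0, "y": 0.3, "z": 0, "wx": 0, "wy": 0, "wz": 0}, {"gripper": 1, "x": 0, "y": 0.3, "z": 0, "wx": 0, "wy": 0, "wz": 0}, {"gripper": 1, "x": 0, "y": 0.3, "z": 0, "wx": 0, "wy": 0, "wz": 0}, {"gripper": 1, "x": 0, "y": 0.3, "z": 0, "wx": 0, "wy": 0, "wz": 0}]'

```text
time: 15.0
tcp_pos: [453.5, -248.8, 109.7]
tcp_rot: [[0.049, 0.999, -0.002], [0.999, -0.049, 0.007], [0.007, -0.002, -1.0]]
wrist_force: [-1.5, 0.7, 1.2]
grip_width: -0.3
gripper_force: 0.7
```

Emit:
carry_out --deltas '[{"gripper": 1, "x": 0, "y": 0.2, "z": 0, "wx": 0, "wy": 0, "wz": 0}, {"gripper": 1, "x": 0, "y": 0.2, "z": 0, "wx": 0, "wy": 0, "wz": 0}, {"gripper": 1, "x": 0, "y": 0.2, "z": 0, "wx": 0, "wy": 0, "wz": 0}, {"gripper": 1, "x": 0, "y": 0.2, "z": 0, "wx": 0, "wy": 0, "wz": 0}, {"gripper": 1, "x": 0, "y": 0.2, "z": 0, "wx": 0, "wy": 0, "wz": 0}, {"gripper": 1, "x": 0, "y": 0.2, "z": 0, "wx": 0, "wy": 0, "wz": 0}]'

```text
time: 15.6
tcp_pos: [477.4, -249.9, 109.6]
tcp_rot: [[0.049, 0.999, -0.002], [0.999, -0.049, 0.007], [0.007, -0.002, -1.0]]
wrist_force: [-1.6, 0.6, 0.5]
grip_width: 0.0
gripper_force: 0.3
```

Emit:
carry_out --deltas '[{"gripper": 1, "x": 0, "y": 0.15, "z": 0, "wx": 0, "wy": 0, "wz": 0}, {"gripper": 1, "x": 0, "y": 0.15, "z": 0, "wx": 0, "wy": 0, "wz": 0}, {"gripper": 1, "x": 0, "y": 0.1, "z": 0, "wx": 0, "wy": 0, "wz": 0}, {"gripper": 1, "x": 0, "y": 0.1, "z": 0, "wx": 0, "wy": 0, "wz": 0}]'

```text
time: 16.0
tcp_pos: [487.1, -250.4, 109.5]
tcp_rot: [[0.049, 0.999, -0.002], [0.999, -0.049, 0.007], [0.007, -0.002, -1.0]]
wrist_force: [-0.5, 0.2, 0.1]
grip_width: 0.0
gripper_force: 0.2
```

Emit:
carry_out --deltas '[{"gripper": 1, "x": 0, "y": 0.08, "z": 0, "wx": 0, "wy": 0, "wz": 0}, {"gripper": 1, "x": 0, "y": 0.08, "z": 0, "wx": 0, "wy": 0, "wz": 0}]'

```text
time: 16.2
tcp_pos: [490.3, -250.6, 109.5]
tcp_rot: [[0.049, 0.999, -0.002], [0.999, -0.049, 0.007], [0.007, -0.002, -1.0]]
wrist_force: [-1.4, -0.1, 0.5]
grip_width: 0.2
gripper_force: 0.2
```

Emit:
carry_out --deltas '[{"gripper": 1, "x": 0, "y": 0.1, "z": 0, "wx": 0, "wy": 0, "wz": 0}, {"gripper": 1, "x": 0, "y": 0.1, "z": 0, "wx": 0, "wy": 0, "wz": 0}]'

```text
time: 16.4
tcp_pos: [491.8, -250.7, 109.4]
tcp_rot: [[0.05, 0.999, -0.007], [0.999, -0.05, 0.007], [0.007, -0.008, -1.0]]
wrist_force: [-26.9, 3.8, 20.3]
grip_width: 0.3
gripper_force: 13.5
```

Emit:
carry_out --deltas '[{"gripper": 1, "x": 0, "y": 0.08, "z": 0, "wx": 0, "wy": 0, "wz": 0}]'

```text
time: 16.5
tcp_pos: [491.9, -250.7, 109.4]
tcp_rot: [[0.05, 0.999, -0.01], [0.999, -0.05, 0.008], [0.007, -0.011, -1.0]]
wrist_force: [-35.5, 5.6, 26.5]
grip_width: -0.2
gripper_force: 18.3
```

Emit:
carry_out --deltas '[{"gripper": 1, "x": 0, "y": 0.08, "z": 0, "wx": 0, "wy": 0, "wz": 0}]'

```text
time: 16.6
tcp_pos: [492.0, -250.7, 109.3]
tcp_rot: [[0.051, 0.999, -0.014], [0.999, -0.051, 0.008], [0.008, -0.014, -1.0]]
wrist_force: [-46.2, 8.9, 34.5]
grip_width: 0.1
gripper_force: 23.9
```

It has hit a firm stop, so I back off, rise clear and look.

Emit:
carry_out --deltas '[{"gripper": 1, "x": 0, "y": -0.3, "z": 0, "wx": 0, "wy": 0, "wz": 0}, {"gripper": 1, "x": 0, "y": -0.7, "z": 0, "wx": 0, "wy": 0, "wz": 0}, {"gripper": 1, "x": 0, "y": -1, "z": 0, "wx": 0, "wy": 0, "wz": 0}, {"gripper": 1, "x": 0, "y": -1, "z": -0.5, "wx": 0, "wy": 0, "wz": 0}, {"gripper": 1, "x": 0.7, "y": 0, "z": -1, "wx": 0, "wy": 0, "wz": 0}, {"gripper": 1, "x": 0.7, "y": 0, "z": -1, "wx": 0, "wy": 0, "wz": 0}, {"gripper": 1, "x": 0.7, "y": 0, "z": -1, "wx": 0, "wy": 0, "wz": 0}, {"gripper": 1, "x": 1, "y": 0, "z": -1, "wx": 0, "wy": 0, "wz": 0}]'

```text
time: 17.4
tcp_pos: [440.7, -186.6, 200.9]
tcp_rot: [[0.05, 0.999, -0.001], [0.999, -0.05, 0.006], [0.006, -0.002, -1.0]]
wrist_force: [-0.1, -0.0, 0.3]
grip_width: 0.2
gripper_force: 0.0
```

Emit:
carry_out --deltas '[{"gripper": 1, "x": 1, "y": 0, "z": -1, "wx": 0, "wy": 0, "wz": 0}, {"gripper": 1, "x": 1, "y": 0, "z": -1, "wx": 0, "wy": 0, "wz": 0}, {"gripper": 1, "x": 1, "y": 0, "z": 0, "wx": 0, "wy": 0, "wz": 0}, {"gripper": 1, "x": 1, "y": 0, "z": 0, "wx": 0, "wy": 0, "wz": 0}, {"gripper": 1, "x": 1, "y": 0, "z": 0, "wx": 0, "wy": 0, "wz": 0}, {"gripper": 1, "x": 1, "y": 0, "z": 0, "wx": 0, "wy": 0, "wz": 0}, {"gripper": 1, "x": 1, "y": 0, "z": 0, "wx": 0, "wy": 0, "wz": 0}, {"gripper": 1, "x": 0, "y": 0, "z": 0, "wx": 0, "wy": 0, "wz": 0}]'

```text
time: 18.2
tcp_pos: [448.0, -44.8, 241.2]
tcp_rot: [[0.046, 0.999, -0.001], [0.999, -0.046, 0.008], [0.008, -0.002, -1.0]]
wrist_force: [-0.6, -0.3, 0.2]
grip_width: -0.1
gripper_force: 0.0
```

```bash
python3 -c "
from h import *
show()
c=read_camera('side');d=read_camera('top')
a=cv2.resize(c['img'][100:210,190:310,::-1],None,fx=4,fy=4,interpolation=2);b=cv2.resize(d['img'][135:235,280:358,::-1],None,fx=4,fy=4,interpolation=2);e=cv2.resize(c['img'][230:330,205:285,::-1],None,fx=2,fy=2)
o=np.zeros((600,795,3),np.uint8);o[:440,:480]=a;o[:400,480:792]=b;o[400:600,480:640]=e;cv2.imwrite('pics/shut.png',o)"
```

```text
18.2 [ 0.145  0.517 -0.181  1.894  0.121  0.742 -0.149] [447.962 -44.797 241.158] -0.09207472626604105 0.0 [-0.626 -0.301  0.242]
[[ 0.046  0.999 -0.001]
 [ 0.999 -0.046  0.008]
 [ 0.008 -0.002 -1.   ]]
```

View pics/shut.png

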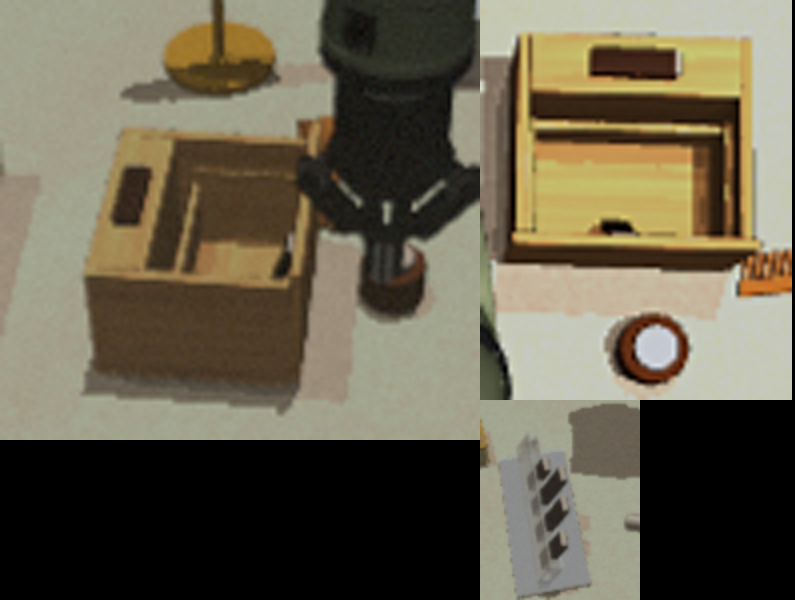

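The shut crop shows the bin upright and the clip inside it, at about (285,265) side and (615,228) top. The puck is where it was and the other four clips still stand. I'll check the front's outer edge against the calibration once more.

```bash
python3 -c "
from h import *
d=read_camera('top')
for a in(0,.04,.08):
  print(a,proj(d,[503.3-130*np.sin(a),-250,8+130*np.cos(a)]))
g=d['img'][185:205,300:345].astype(int).mean(1);print(np.c_[np.arange(185,205),g].round(0)[6:16])"
```

```text
0 [319.29920248 196.62797979]
0.04 [319.34869365 198.24024378]
0.08 [319.38927475 199.86030199]
[[191. 135. 114.  63.]
 [192. 132. 110.  61.]
 [193. 140. 109.  64.]
 [194. 186. 162.  92.]
 [195. 204. 184. 104.]
 [196. 159. 129.  70.]
 [197.  79.  54.  29.]
 [198.  54.  35.  19.]
 [199.  57.  38.  21.]
 [200.  55.  36.  18.]]
```

The front's outer edge is at row 196.5, which matches the 196.6 expected for fully shut.

```bash
python3 -c "
from bench import *
print(close_job())"
```

```text
the job is handed in; nothing more can be done
None
```

The 74 mm clip is in the bin and the bin is pushed fully shut. The other four clips still stand in the rack, and the job was handed in at about 18 s of the 51 s allowed.

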